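# Hold a beam-line lens up to the inspection camera

## Robot

A 7-joint arm with a two-finger parallel gripper is mounted at the origin on the work surface. World frame = base frame: x ahead of the robot, y to its left, z up, the work surface at z = 0. Lengths are in m, angles in rad, forces in N, time in s.
With the tool pointing down it reaches from about 0.4 to 0.875 m from the base axis. Payload 19.3 kg.
Tool frame: the origin (TCP) lies midway between the tips of the shut fingers; the grasp point (between the pads) lies 19 mm behind it; z points along the fingers, y is the direction in which the jaws open and shut (so a half turn about z gives the same grasp; the last joint's range is limited). The gripper opens to 85 mm and grips with 20 to 120 N. Pads are 22 mm wide; open, the fingers measure 114 mm over their backs; the gripper's body (76 mm by 85 mm) begins 54 mm behind the grasp point. The pads swing forward as they close: fully open they stand 13 mm farther back than shut.
Start: joints at [1.082, 0.521, -0.036, 1.599, 0.021, 1.021, -0.113], TCP at [0.254, -0.571, 0.231] pointing down, gripper open.
Joint ranges: [-2.91, 2.91], [-0.3, 2.13], [-1.5, 1.42], [0.17, 2.43], [-1.26, 4.41], [0.16, 1.93], [-2.52, 2.52]. Speed limits (rad/s): [1.89, 1.89, 2.39, 2.39, 3.01, 3.01, 3.01].

## Interface

Orientations are given as [roll, pitch, yaw] about the fixed x, y, z axes, in that order (R = Rz(yaw) Ry(pitch) Rx(roll)).
In Python, from workcell import bot gives the robot as it stands.
- The arm moves only by the tool servo_tool, never from a script. Its argument "plan" is a list of rows, each a list of 5 numbers: the shift along the world's x, y, z in mm, then the turn about the world's z in rad, then the gripper's target within -1 to 1 (shut at 1, half-way at 0, fully open at -1). In form: [[tx, ty, tz, yaw, jaw], ...]. A call has exactly 10 rows; each row is the pose to reach, as a shift and turn from the pose commanded when the call began; what a row does not reach only later rows make up. A row lasts 1/12 s, in which the tool goes at most 41.7 mm and 7.16 degrees, less where a joint would pass 70% of its speed; a pose out of reach is approached as far as the arm can. A call with a gripper value outside its range is refused whole. The fingers move at their own pace and stop on an object; "squeeze" is the grip in N (left out, the last holds). Time passes only in rows, so rows that repeat a pose let the fingers close, or fill a call up. It gives the time, the measured TCP pose, the force and the opening at its end, in the units of the state.
- bot.observe(): the state, without advancing time (a new reading comes with each control period).
- bot.grab_frame(name): name is "side" or "top"; returns the picture (420x560x3 uint8, blue, green, red); there is no depth.
- bot.calibration(name): a dict with "fx", "fy", "cx", "cy" (pixels), "T" (4x4, takes a point from camera to world coordinates). Camera axes: x right, y down, z forward; pixel columns grow to the right and rows downward; lengths in m; the calibration is good to about 2 mm. A picture is of the moment at which its call begins. calibration takes no time and is no camera call.
- bot.job_done(): hands the job in, once; it reports no verdict.
The state is a dict: "clock": time; "qpos": joint angles; "qd": joint speeds; "joint_efforts": joint torques, N m; "position": TCP position; "tool_rot": TCP orientation; "force": force on the tool from outside, world axes, zero at the start; "moment": the same for the moment, N m; "grip_width": finger opening in m.
Only numpy, scipy, OpenCV 4.12 (cv2) and the standard library are available. Lean on these libraries where they do the work, as an engineer would, in place of code of your own. Each camera call takes 0.05 s, during which the arm holds its last target.

## Task

Take the square-framed lens (the one with a big round glass in a square black frame) with its post out of the post holder, never touching the glass, and hold it up to the grey inspection camera on its stand: glass centred on the camera's axis, 11 cm in front of its nose, either face square to the camera, the post pointing down in the camera's picture (so lean the lens by as much as the camera looks down). Finish while holding it still there; do not touch the camera, and leave everything else standing where it is.

Things in the scene. Friction and masses are not known exactly. Their poses are not given: they have to be found in the camera images.
- glass: the glass to be shown, fixed in its frame: clear disc 38 mm across, 6 mm thick, recessed 5 mm behind each face of a square black frame 50 x 50 x 16 mm. Origin: centre of glass and frame; x: normal to the glass (both faces alike), y: across the frame (flat sides to grip at y = +-25 mm, free from above), z: up, away from the post. Starts upright, centre 115 mm above the table
- lens_foot (a point): centre of the post's lower end, 100 mm below the glass centre. Starts 15 mm above the table, standing loose in a post holder: black tube 26 mm across on a 36 mm round foot, fixed to the table, mouth 60 mm above it; the post is 45 mm deep in its 15.4 mm bore and lifts straight out
- focus (a point): the empty point in the air where the glass centre belongs, on the camera's axis, 110 mm in front of its nose. Axes of the camera head: x points from here to the camera (and up: it looks 11 to 34 degrees down), y level, z up in its picture. Head: grey box 70 x 44 x 44 mm with a round black nose; its stiff tilt hinge is 170 mm from here along x, 270 mm above the table
- iris_center (a point): bystander: centre of a round-rimmed optic (black ring, 50 mm across, 14 mm thick, 115 mm above the table) on a like post in a like holder; leave it
- pinhole_center (a point): bystander: centre of a closed square black plate, 50 x 50 x 10 mm, with a pinhole in a small steel disc, 115 mm above the table, on a like post in a like holder; leave it
- tin: bystander: round metal tin, 50 mm across, 22 mm high; origin under its centre
- pedestal: bystander: short steel post on a foot, 32 mm across, 66 mm high; origin under its centre
- case: bystander: grey lens case, 75 x 60 x 26 mm; origin under its centre
- driver: bystander: screwdriver with a black handle, 150 mm long, about 25 mm thick, lying on the table; origin under its middle
- clamp: bystander: dark steel bar, 55 x 22 x 12 mm; origin under its centre
- stand: the camera's stand, fixed to the table: steel foot 90 x 90 mm and a 25 mm column under the camera; origin under the foot's centre
- lens: the whole part to take: square frame, glass and a 12.7 mm steel post from the frame's lower edge down to the foot; 140 mm tall over the table at the start, 125 mm long, about 0.15 kg. Origin at the foot of the post, axes as the glass
Things that resemble listed ones, but are neither listed nor needed, are in the scene too. Leave any blue or orange look-alike of the lens alone.

How it is judged:
By the outcome, as a careful person would: the job done as asked, in the order asked, and still so for the second after the job is handed in, while the arm keeps its last pose, push and grip.
It also fails if it takes over 43 s, if anything falls off the work surface, if the arm or the gripper's body presses on something with over 40 N, if the wrist force passes 120 N, or if a joint passes its speed limit or range.

## Working session

There is one attempt and no reset: what is moved stays moved. The work goes in short steps, Python scripts to look and compute and a tool call to move; the robot and the scene stay as the last step left them, time stands still between calls to the robot, and variables do not carry over. Pictures are saved under pics/ and viewed, and the job is handed in when it is done.

Besides the shell and the picture viewer there is one more tool, called after ">>>" as name([rows], argument=value, ...), one row to a line, values as JSON. servo_tool: Moves the arm, as the interface text tells. Its arguments: {"type":"object","properties":{"plan":{"type":"array","items":{"type":"array","items":{"type":"number"}}},"squeeze":{"type":"number"}},"required":["plan"]}

```bash
ls; mkdir -p pics
python3 - <<'E'
from workcell import bot
import cv2,numpy as np
np.set_printoptions(precision=4,suppress=True)
print(bot.observe())
for n in("side","top"):
    f=bot.grab_frame(n); cv2.imwrite(f"pics/{n}0.png",f); c=bot.calibration(n); print(n,c)
E
```

```text
pics
{'clock': 0.0, 'qpos': array([ 1.0818,  0.522 , -0.0363,  1.6   ,  0.0212,  1.0211, -0.1128]), 'qd': array([-0.0005, -0.0002,  0.0016,  0.0013, -0.0015,  0.0013, -0.0011]), 'joint_efforts': array([ -0.0002, -92.7082,   1.9794, -36.9921,   0.0178,   0.0082,
         0.    ]), 'position': array([ 0.254 , -0.5707,  0.2307]), 'tool_rot': array([-3.1405,  0.0001,  0.4187]), 'force': array([ 0.1527,  0.1892, -1.0391]), 'moment': array([-0.0334,  0.0004,  0.03  ]), 'grip_width': 0.0851483279732452}
side {'fx': 410.39781441829507, 'fy': 410.39781441829507, 'cx': 281.307825165086, 'cy': 212.49230316278766, 'T': array([[ 0.9975, -0.0394,  0.0583,  0.4995],
       [-0.0702, -0.4998,  0.8633, -0.7974],
       [-0.0048, -0.8652, -0.5014,  0.6522],
       [ 0.    ,  0.    ,  0.    ,  1.    ]])}
top {'fx': 426.7927513339006, 'fy': 426.7927513339006, 'cx': 277.7421011200318, 'cy': 212.7273684882855, 'T': array([[-0.0163, -0.9929,  0.1181,  0.4707],
       [-0.9998,  0.0152, -0.0103, -0.0083],
       [ 0.0084, -0.1182, -0.9929,  1.0947],
       [ 0.    ,  0.    ,  0.    ,  1.    ]])}
```

View pics/side0.png

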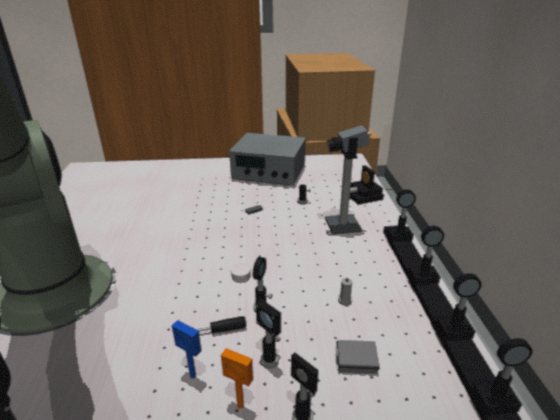

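View pics/top0.png

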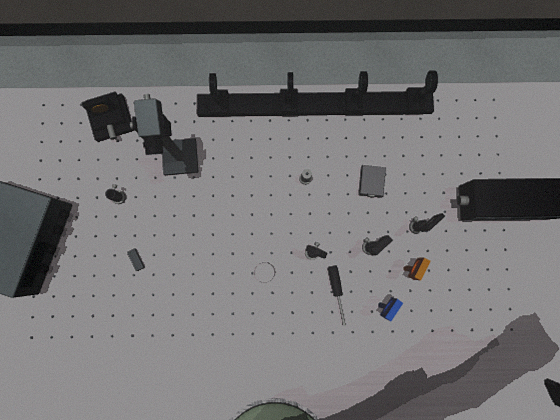

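Run:
```python
import cv2
s=cv2.imread("pics/side0.png");t=cv2.imread("pics/top0.png")
cv2.imwrite("pics/c1.png",cv2.resize(s[245:420,170:390],None,fx=3.4,fy=3.4,interpolation=2))
cv2.imwrite("pics/c2.png",cv2.resize(t[200:330,290:460],None,fx=4.5,fy=4.5,interpolation=2))
cv2.imwrite("pics/c3.png",cv2.resize(s[110:245,290:400],None,fx=4.4,fy=4.4,interpolation=2))
cv2.imwrite("pics/c4.png",cv2.resize(t[80:190,70:220],None,fx=5,fy=5,interpolation=2))
```

```text
(no output)
```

View pics/c1.png

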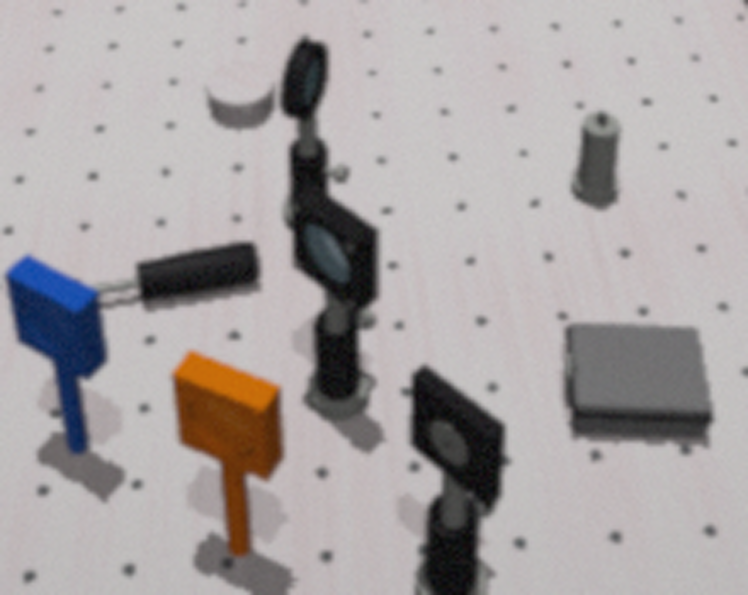

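View pics/c2.png

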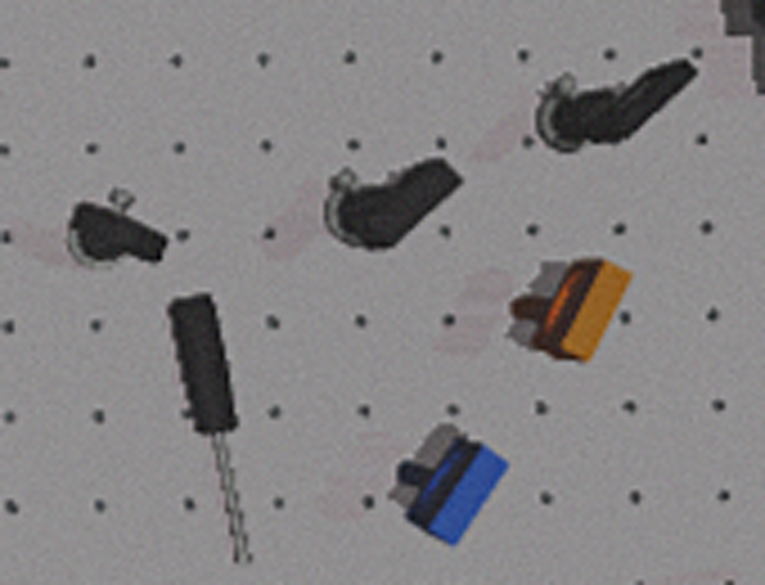

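View pics/c3.png

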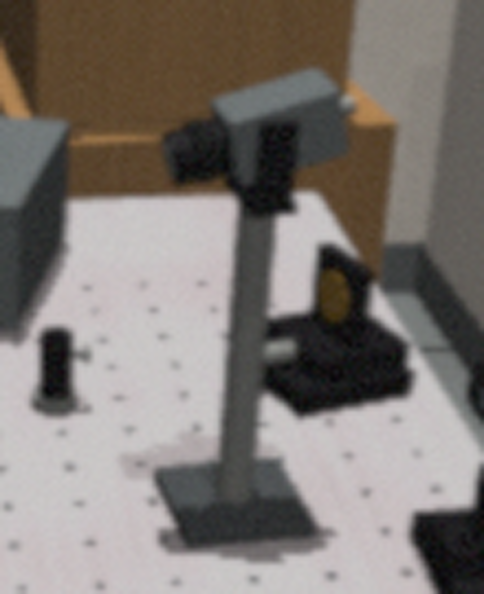

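View pics/c4.png

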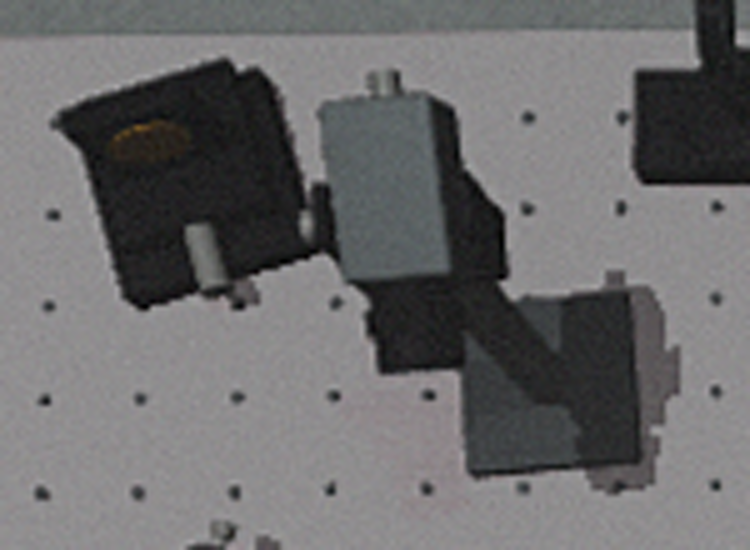

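Run:
```python
import cv2
s=cv2.imread("pics/side0.png");t=cv2.imread("pics/top0.png")
def cr(im,x,y,w,h,k,n):
    o=cv2.resize(im[y:y+h,x:x+w],None,fx=k,fy=k,interpolation=2)
    o=cv2.convertScaleAbs(o,alpha=1.5,beta=15)
    for i in range(0,w,5): cv2.line(o,(i*k,0),(i*k,12 if (x+i)%10==0 else 6),(0,0,255),1); 
    for i in range(0,w,10): cv2.putText(o,str(x+i),(i*k,24),0,.4,(0,0,255))
    for i in range(0,h,10): cv2.putText(o,str(y+i),(0,i*k+4),0,.4,(0,0,255))
    cv2.imwrite(n,o)
cr(s,240,290,55,80,7,"pics/d1.png")
cr(t,350,220,60,50,11,"pics/d2.png")
cr(s,320,115,60,45,12,"pics/d3.png")
cr(t,125,85,65,75,7,"pics/d4.png")
```

```text
(no output)
```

View pics/d1.png

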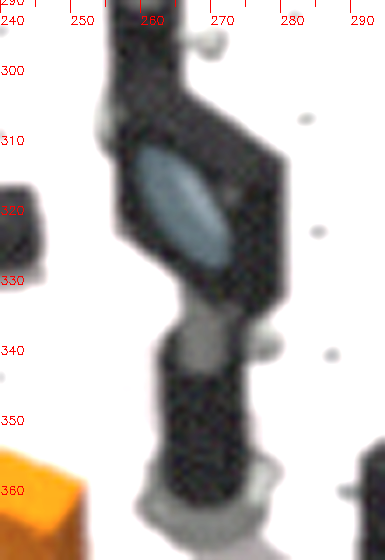

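View pics/d2.png

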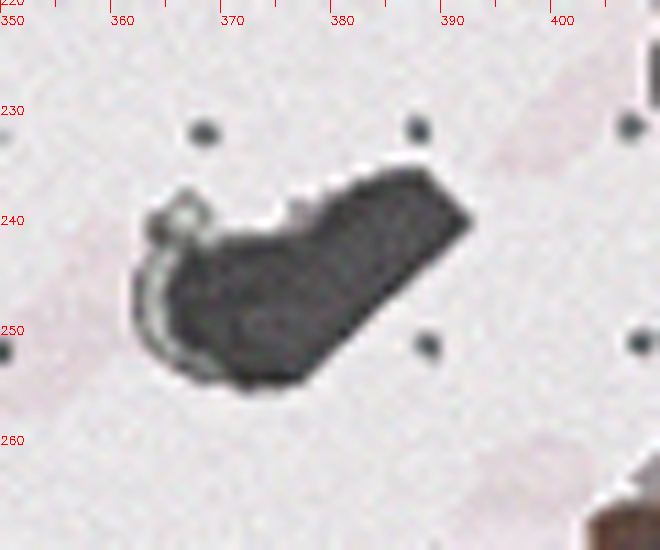

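View pics/d3.png

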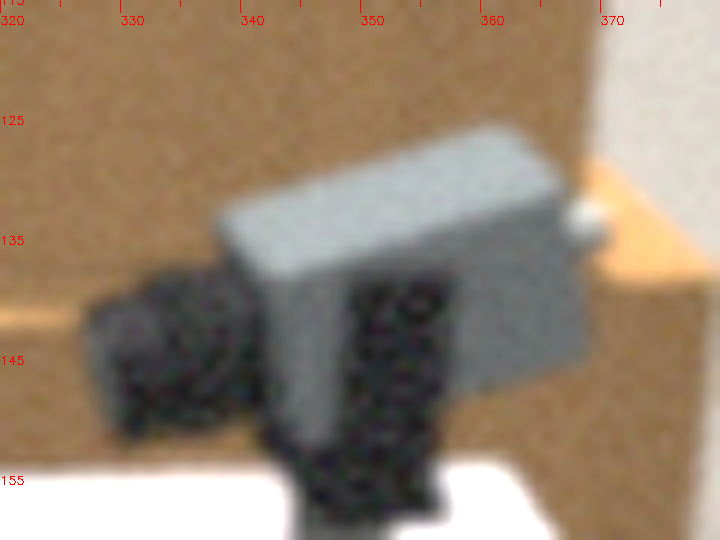

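View pics/d4.png

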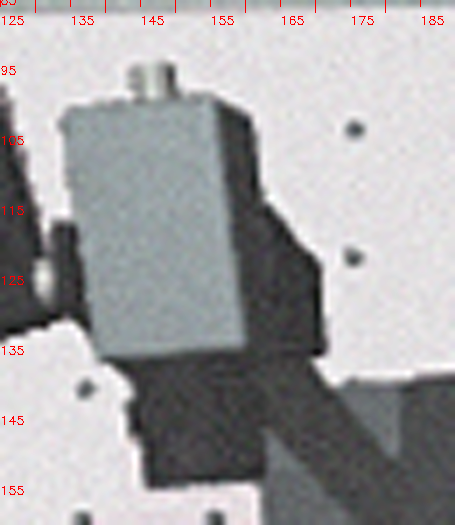

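```bash
cat > h.py <<'E'
import numpy as np,cv2
from scipy.optimize import least_squares
C={}
def calib(bot):
    for n in("side","top"): C[n]=bot.calibration(n)
def proj(n,P):
    c=C[n];T=np.linalg.inv(c["T"]);P=np.atleast_2d(P)
    q=P@T[:3,:3].T+T[:3,3]
    return np.c_[c["fx"]*q[:,0]/q[:,2]+c["cx"],c["fy"]*q[:,1]/q[:,2]+c["cy"]]
def ray(n,uv):
    c=C[n];d=np.array([(uv[0]-c["cx"])/c["fx"],(uv[1]-c["cy"])/c["fy"],1]);return c["T"][:3,3],c["T"][:3,:3]@d
def atz(n,uv,z):
    o,d=ray(n,uv);return o+d*(z-o[2])/d[2]
def cyl(x,y,r,z0,z1,N=24):
    a=np.linspace(0,2*np.pi,N,endpoint=False)
    return np.array([[x+r*np.cos(t),y+r*np.sin(t),z] for z in(z0,z1) for t in a])
def headaxes(yaw,t):
    h=np.array([np.cos(yaw),np.sin(yaw),0]);u=np.array([0,0,1.])
    return np.cos(t)*h+np.sin(t)*u,np.array([-np.sin(yaw),np.cos(yaw),0]),np.cos(t)*u-np.sin(t)*h
E
cat > fit.py <<'E'
from h import *
from workcell import bot
calib(bot); np.set_printoptions(precision=4,suppress=True)
s=cv2.imread("pics/side0.png");t=cv2.imread("pics/top0.png")
# camera head; corners keyed (fore/rear, left(y+)/right, top/bot). x of head points toward camera (rear)
S=[((0,1,1),(338.2,133)),((0,-1,1),(343,138.2)),((1,-1,1),(366.2,130.8)),((1,1,1),(361.8,125.5)),((1,-1,-1),(368.5,144.5))]
Tp=[((1,1,1),(134,100.5)),((1,-1,1),(155.5,98.5)),((0,-1,1),(160,134.5)),((0,1,1),(138.8,136.2))]
def mod(p,k):
    X,Y,yaw,ti,a,c=p; ex,ey,ez=headaxes(yaw,ti); H=np.array([X,Y,.27])
    f,l,u=k
    return H+ex*(-a+.07*f)+ey*.022*l+ez*(.022*u+c)
def res(p):
    r=[]
    for n,L in(("side",S),("top",Tp)):
        P=np.array([mod(p,k) for k,_ in L]); r.append((proj(n,P)-(np.array([v for _,v in L])-.45)).ravel())
    return np.r_[np.concatenate(r), (p[5])/.002]
q=least_squares(res,[.75,.3,0.1,.35,.035,0])
print(q.x,np.degrees(q.x[2:4]),q.fun.round(2),q.cost)
J=np.linalg.inv(q.jac.T@q.jac);print("sd",np.sqrt(np.diag(J)))
X,Y,yaw,ti,a,c=q.x;ex,ey,ez=headaxes(yaw,ti);print("focus",np.array([X,Y,.27])-.17*ex)
print("nose px",proj("side",np.array([X,Y,.27])-.06*ex),proj("top",np.array([X,Y,.27])-.06*ex))
# nose ring
th=np.linspace(0,2*np.pi,40)
ring=np.array([np.array([X,Y,.27])-.06*ex+.018*(np.cos(w)*ey+np.sin(w)*ez) for w in th])
box=np.array([mod(q.x,(f,l,u)) for f in(0,1) for l in(-1,1) for u in(-1,1)])
# lens masks
def dark(im,x,y,w,h):
    m=np.zeros(im.shape[:2],np.uint8); g=im.max(2); m[y:y+h,x:x+w]=(g[y:y+h,x:x+w]<70); return m
ds=dark(s,254,300,30,34);dt=dark(t,360,225,40,35)
def hull(n,P,k=8):
    m=np.zeros((420*1,560*1),np.uint8);uv=proj(n,P)
    hh=cv2.convexHull(((uv)*16).round().astype(np.int32)); cv2.fillConvexPoly(m,hh,1,shift=4);return m
def lensbox(x,y,yw):
    c,s_=np.cos(yw),np.sin(yw)
    return np.array([[x+c*i*.008-s_*j*.025,y+s_*i*.008+c*j*.025,z] for i in(-1,1) for j in(-1,1) for z in(.09,.14)])
np.save("head.npy",q.x)
# corners of lens: side corners & top corners
LS=[((265.7,303)),(280,312.5),(279.5,332.5),(257,323)]
o=cv2.resize(s,None,fx=1,fy=1)
from scipy.optimize import minimize
def soft(n,P):
    uv=proj(n,P);k=8
    x0,y0,w,h=(245,295,45,40) if n=="side" else (355,225,45,38)
    m=np.zeros((h*k,w*k),np.uint8)
    hh=cv2.convexHull((((uv-[x0,y0]+.5)*k)*16).round().astype(np.int32));cv2.fillConvexPoly(m,hh,255,shift=4)
    return cv2.resize(m,(w,h),interpolation=cv2.INTER_AREA)/255.,(x0,y0,w,h)
def cost(p):
    x,y,yw=p;e=0
    for n,im in(("side",s),("top",t)):
        a,(x0,y0,w,h)=soft(n,lensbox(x,y,yw))
        if n=="top":
            b,_=soft(n,cyl(x,y,.013,0.0,.06));d_,_=soft(n,cyl(x,y,.0064,.06,.09));a=np.maximum(np.maximum(a,b),d_)
        g=im[y0:y0+h,x0:x0+w].max(2).astype(float);g=cv2.GaussianBlur(g,(0,0),.5)
        bg=np.percentile(g,90);ob=np.clip((bg-g)/(bg-55),0,1)
        W=np.ones_like(ob)
        if n=="side":
            W[:9,:25]=0; W[5:40-0,:]=W[5:40,:]; W[38:]=0; W[33:,15:32]=0
            # glass area treated as dark
            ob=np.maximum(ob,0); cv2.ellipse
            W[15:34,13:29]=0
        else:
            W[:,:12]=0; W[22:,:18]=0;W[8:18,22:28]=0;W[25:34,30:42]=0
        e+=(W*(a-ob)**2).sum()
    return e
c0=[*atz("top",(378,246),.1)[:2]]
best=None
for yw in np.radians(np.arange(-180,0,15)):
    r=minimize(cost,[*c0,yw],method="Nelder-Mead",options=dict(initial_simplex=[[*c0,yw],[c0[0]+.01,c0[1],yw],[c0[0],c0[1]+.01,yw],[*c0,yw+.2]],xatol=1e-5))
    if best is None or r.fun<best.fun:best=r
print("lens",best.x,np.degrees(best.x[2]),best.fun)
np.save("lens.npy",best.x)
def draw(im,n,Ps,x,y,w,h,k,f):
    o=cv2.resize(im[y:y+h,x:x+w],None,fx=k,fy=k,interpolation=2);o=cv2.convertScaleAbs(o,alpha=1.5,beta=15)
    for P in Ps:
        uv=((proj(n,P)-[x,y]+.5)*k).astype(np.int32);cv2.polylines(o,[cv2.convexHull(uv)],True,(0,0,255),1)
    return cv2.imwrite(f,o)
x,y,yw=best.x
L=[lensbox(x,y,yw),cyl(x,y,.013,.0,.06),cyl(x,y,.00635,.06,.09),cyl(x,y,.018,0,.004)]
draw(s,"side",L,240,290,55,80,7,"pics/e1.png");draw(t,"top",L,350,220,60,50,9,"pics/e2.png")
draw(s,"side",[box,ring],320,115,60,45,10,"pics/e3.png");draw(t,"top",[box,ring],125,85,65,75,7,"pics/e4.png")
ims=[cv2.imread(f"pics/e{i}.png") for i in(1,2,3,4)]
H=max(i.shape[0] for i in ims)
pad=[cv2.copyMakeBorder(i,0,H-i.shape[0],0,0,0) for i in ims]
cv2.imwrite("pics/e12.png",np.hstack(pad[:2])[:,:]) ;print(np.hstack(pad[:2]).shape)
E
python3 fit.py
```

```text
[ 0.7554  0.2345  0.0849  0.2492  0.0281 -0.    ] [ 4.8647 14.2785] [-1.13 -0.23 -1.36  0.11  1.17 -0.34  0.13 -0.32  1.19  1.24 -0.87 -0.36
  0.48 -0.5   0.77  0.19 -0.62  0.64 -0.  ] 5.267279661456429
sd [0.0103 0.0017 0.0241 0.0333 0.0098 0.002 ]
focus [0.5912 0.2205 0.2281]
nose px [[328.9024 146.0639]] [[154.0924 151.9127]]
lens [ 0.51   -0.2507 -2.4207] -138.69673917866206 39.18139441325926
(560, 925, 3)
```

View pics/e1.png

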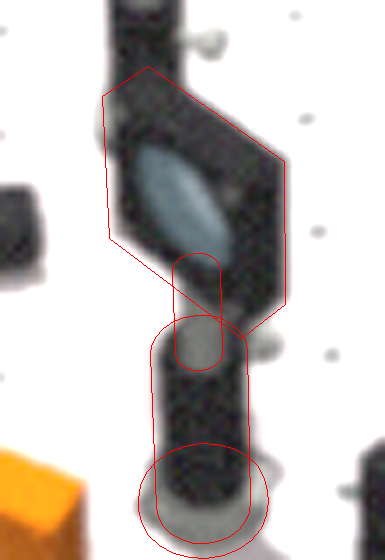

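View pics/e2.png

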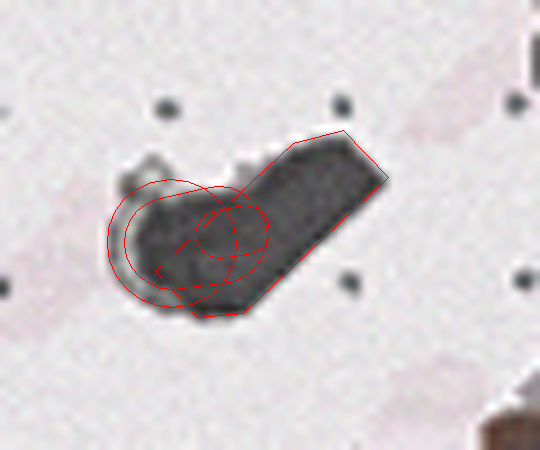

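View pics/e3.png

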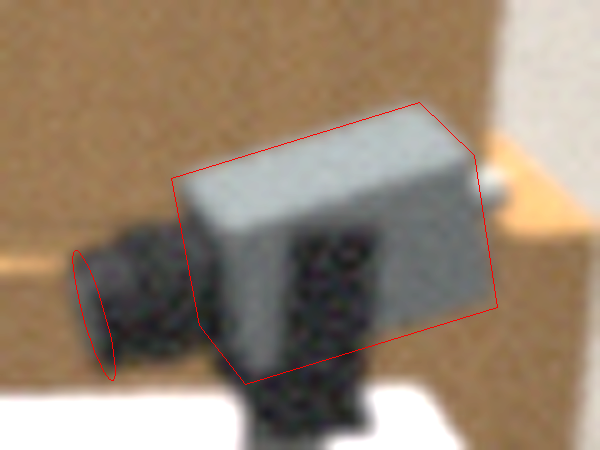

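View pics/e4.png

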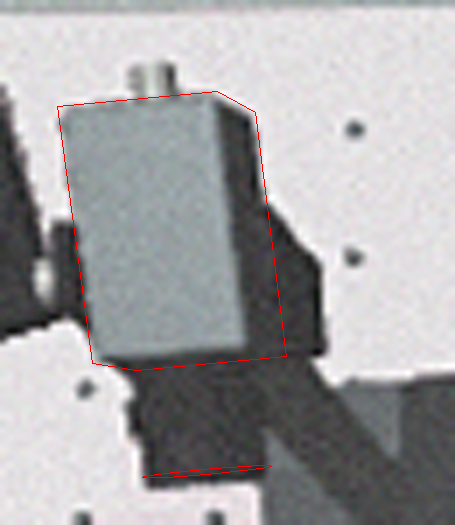

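```bash
cat > tri.py <<'E'
from h import *
from workcell import bot
calib(bot); np.set_printoptions(precision=4,suppress=True)
def tri(a,b):
    o1,d1=ray("side",a);o2,d2=ray("top",b)
    A=np.c_[d1,-d2];k=np.linalg.lstsq(A,o2-o1,rcond=None)[0];p,q=o1+k[0]*d1,o2+k[1]*d2
    return (p+q)/2,(p-q)*1e3
if __name__=="__main__":
    print("stand",tri((343.6,224),(180.4,156.2)),atz("top",(180.4,156.2),.012),atz("side",(343.6,224),.012))
    # bystander: pedestal top, c1 (602,122); top
    print("ped top",tri((170+602/3.4,245+122/3.4),(306,176)))
    for a,b,n in [((338.2,133),(138.8,136.2),"FL"),((343,138.2),(160,134.5),"FR"),((366.2,130.8),(155.5,98.5),"RR"),((361.8,125.5),(134,100.5),"RL")]:
        print(n,tri(np.array(a)-.45,np.array(b)-.45))
E
python3 tri.py
python3 - <<'E'
import cv2
s=cv2.imread("pics/side0.png");t=cv2.imread("pics/top0.png")
def cr(im,x,y,w,h,k,n):
    o=cv2.resize(im[y:y+h,x:x+w],None,fx=k,fy=k,interpolation=2)
    for i in range(0,w,10): cv2.putText(o,str(x+i),(i*k,12),0,.4,(0,0,255)); cv2.line(o,(i*k,14),(i*k,20),(0,0,255))
    for i in range(0,h,10): cv2.putText(o,str(y+i),(0,i*k+4),0,.4,(0,0,255))
    cv2.imwrite(n,o)
cr(s,315,195,60,50,12,"pics/f1.png");cr(t,155,125,60,60,10,"pics/f2.png")
E
```

```text
stand (array([0.7539, 0.2315, 0.0062]), array([ 3.081, -0.309,  0.729])) [0.7508 0.2302 0.012 ] [0.7533 0.2226 0.012 ]
ped top (array([ 0.6892, -0.091 ,  0.0577]), array([ 9.2002, -0.8794,  1.9661]))
FL (array([0.7232, 0.2526, 0.2839]), array([ 1.3719, -0.1621,  0.3738]))
FR (array([0.727 , 0.2114, 0.2836]), array([ 3.118 , -0.3893,  0.8734]))
RR (array([0.7906, 0.2168, 0.3007]), array([-1.8652,  0.3017, -0.6686]))
RL (array([0.7879, 0.2578, 0.3013]), array([-0.0797,  0.0126, -0.0276]))
```

View pics/f1.png

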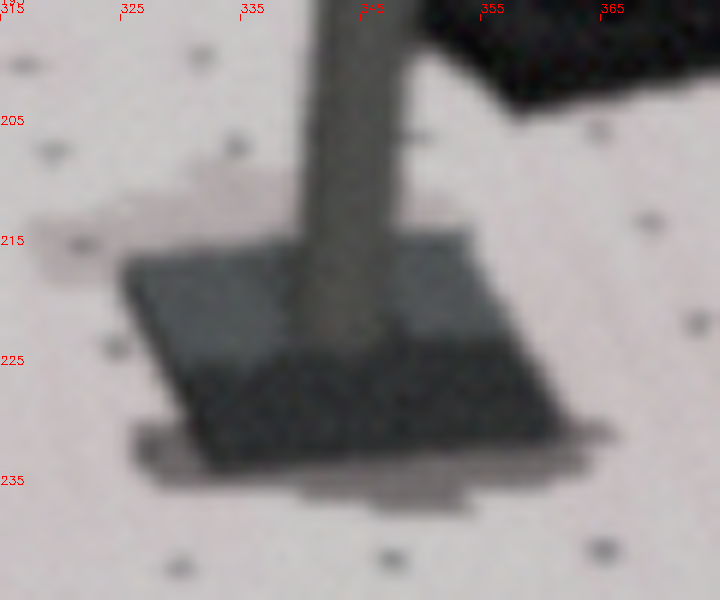

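View pics/f2.png

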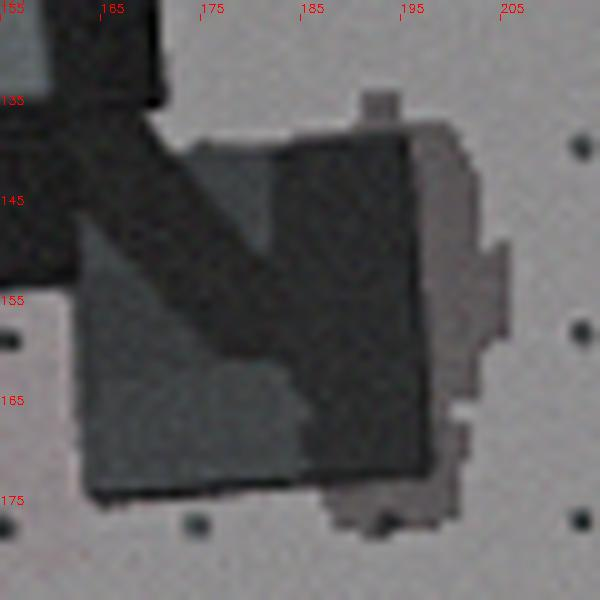

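```bash
cat > fit2.py <<'E'
from h import *
from workcell import bot
calib(bot); np.set_printoptions(precision=4,suppress=True)
S=[((0,1,1),(338.2,133)),((0,-1,1),(343,138.2)),((1,-1,1),(366.2,130.8)),((1,1,1),(361.8,125.5)),((1,-1,-1),(368.5,144.5)),((0,-1,-1),(346.8,152.2))]
Tp=[((1,1,1),(134,100.5)),((1,-1,1),(155.5,98.5)),((0,-1,1),(160,134.5)),((0,1,1),(138.8,136.2))]
# p: X,Y,yaw,tilt,a(mid offset),L,W,H, du_s,dv_s,du_t,dv_t, footx, footy
def res(p,full=False):
    X,Y,yaw,ti,a,L,W,Hh=p[:8];ex,ey,ez=headaxes(yaw,ti);H=np.array([X,Y,.27]);r=[]
    for n,LL,sh in(("side",S,p[8:10]),("top",Tp,p[10:12])):
        P=np.array([H+ex*(a+L*(k[0]-.5))+ey*W/2*k[1]+ez*Hh/2*k[2] for k,_ in LL])
        r.append(((proj(n,P)+sh-(np.array([v for _,v in LL])-.45))/.4).ravel())
    r.append((proj("top",[[p[0],p[1],.008]])[0]+p[10:12]-[179.1,156.1])/1.5)
    r.append((proj("side",[[p[0],p[1],.008]])[0]+p[8:10]-[343.3,223.6])/1.5)
    # nose-tip ring extents: top left/right bottom edge
    N=H-.06*ex
    r.append((proj("top",N)[0]+p[10:12]-[153.8,154.0])/[1,1.5])
    r.append((proj("side",N)[0]+p[8:10]-[328.3,146.6])/[1.,1.])
    r.append([(L-.067)/.002,(W-.042)/.002,(Hh-.042)/.002]);r.append(np.array(p[8:12])/.7)
    return np.concatenate(r)
q=least_squares(res,[.75,.23,0.08,.25,.0,.067,.042,.042,0,0,0,0])
print(q.x,np.degrees(q.x[2:4]),q.fun.round(1),q.cost)
J=np.linalg.inv(q.jac.T@q.jac);print("sd",np.sqrt(np.diag(J)))
X,Y,yaw,ti=q.x[:4];ex,ey,ez=headaxes(yaw,ti);print("focus",np.array([X,Y,.27])-.17*ex)
np.save("head.npy",q.x)
# lens: clicks on half-level edges
E
python3 fit2.py
python3 - <<'E'
import cv2
s=cv2.imread("pics/side0.png");t=cv2.imread("pics/top0.png")
def cr(im,x,y,w,h,k,n):
    o=cv2.resize(im[y:y+h,x:x+w],None,fx=k,fy=k,interpolation=2)
    for i in range(0,w,5): cv2.putText(o,str(x+i),(i*k,12),0,.4,(0,0,255)); cv2.line(o,(i*k,14),(i*k,20),(0,0,255))
    for i in range(0,h,5): cv2.putText(o,str(y+i),(0,i*k+4),0,.4,(0,0,255))
    return o
import numpy as np
a=cr(s,250,298,38,42,14,"");b=cr(t,358,228,40,30,14,"")
cv2.imwrite("pics/g1.png",a);cv2.imwrite("pics/g2.png",b)
E
```

```text
[0.7526 0.2345 0.0786 0.2781 0.0105 0.0662 0.0414 0.0411 0.2195 0.0601
 0.1224 0.1751] [ 4.5033 15.9313] [ 0.3  0.4 -1.1  0.5  1.4 -1.1 -0.1 -0.3  2.2  0.  -2.9  0.5 -0.2  1.2
 -0.1  1.5  0.1 -1.6 -0.1 -1.1  0.1 -0.  -0.4 -0.3  0.4 -0.4 -0.1  0.1
 -0.4 -0.3 -0.4  0.3  0.1  0.2  0.3] 13.5898456209856
sd [0.002  0.0014 0.0101 0.0128 0.0016 0.0006 0.0007 0.0009 0.4463 0.2643
 0.6683 0.5692]
focus [0.5896 0.2217 0.2233]
```

View pics/g1.png

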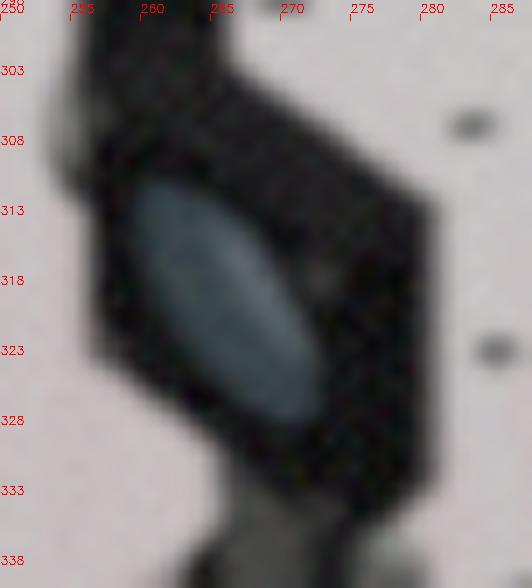

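View pics/g2.png

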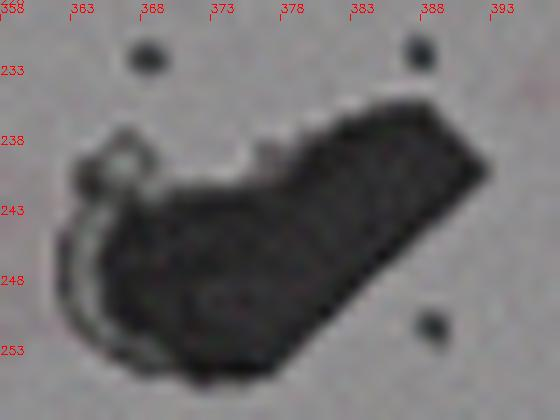

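```bash
cat > l.py <<'E'
from h import *
from workcell import bot
calib(bot); np.set_printoptions(precision=4,suppress=True)
LT=[((1,-1,1),(392.5,239.6)),((1,1,1),(377.0,254.2)),((-1,-1,1),(388.4,234.6))]
# which corners: determine by ordering; face direction x (toward -x,-y... )
for k,v in LT: print(k,atz("top",v,.14))
# side view extremes: (266,303.3) upper back corner,(280.4,312.3) right top,(280.2,332.6) right bottom,(275.6,335.5) bottom near,(256.2,323.6) left bottom
def g(c): return (c[0]/14+250-.46,c[1]/14+298-.46)
LS=[((-1,-1,1),g((425,200))),((-1,-1,-1),g((430,490))),((1,-1,-1),g((375,528))),((1,1,-1),g((88,350)))]
def res(p):
    x,y,yw=p[:3];r=[]
    ex=np.array([np.cos(yw),np.sin(yw),0]);ey=np.array([-np.sin(yw),np.cos(yw),0])
    for n,LL,sh in(("side",LS,p[3:5]),("top",LT,p[5:7])):
        P=np.array([[x,y,.115+.025*k[2]]+ex*.0078*k[0]+ey*.0246*k[1] for k,_ in LL])
        r.append(((proj(n,P)+sh-np.array([v for _,v in LL]))/.4).ravel())
    r.append((proj("top",[[x,y,0.002]])[0]+p[5:7]-[368.7,247.6])/.7)  # foot ring
    return np.concatenate(r+[np.array(p[3:])/.7])
for yw in(-2.4,-.8,.8,2.4,3.9):
    q=least_squares(res,[.51,-.25,yw,0,0,0,0]);print(q.x,np.degrees(q.x[2]),q.cost,q.fun.round(1))
E
python3 l.py
```

```text
(1, -1, 1) [ 0.5196 -0.2744  0.14  ]
(1, 1, 1) [ 0.4876 -0.2382  0.14  ]
(-1, -1, 1) [ 0.531  -0.2657  0.14  ]
[ 0.5074 -0.2551 -5.1383  0.4378 -1.1357  1.1261  1.165 ] -294.40215748856866 564.4338853390931 [ -6.    7.9  -6.2   7.5  11.2 -14.6   0.6   0.2 -16.  -11.7   2.4   2.2
  10.4   7.7   4.    1.5   0.6  -1.6   1.6   1.7]
[ 0.5074 -0.2551  1.1449  0.4378 -1.1357  1.1262  1.165 ] 65.5973411737022 564.4338853886575 [ -6.    7.9  -6.2   7.5  11.2 -14.6   0.6   0.2 -16.  -11.7   2.4   2.2
  10.4   7.7   4.    1.5   0.6  -1.6   1.6   1.7]
[ 0.5074 -0.2551  1.1449  0.4378 -1.1357  1.1262  1.165 ] 65.59760853843652 564.4338853191764 [ -6.    7.9  -6.2   7.5  11.2 -14.6   0.6   0.2 -16.  -11.7   2.4   2.2
  10.4   7.7   4.    1.5   0.6  -1.6   1.6   1.7]
[ 0.5074 -0.2551  1.1449  0.4378 -1.1357  1.1261  1.165 ] 65.59775244044297 564.4338853224954 [ -6.    7.9  -6.2   7.5  11.2 -14.6   0.6   0.2 -16.  -11.7   2.4   2.2
  10.4   7.7   4.    1.5   0.6  -1.6   1.6   1.7]
[ 0.5074 -0.2551  1.1449  0.4378 -1.1357  1.1261  1.165 ] 65.59785473357323 564.4338853421752 [ -6.    7.9  -6.2   7.5  11.2 -14.6   0.6   0.2 -16.  -11.7   2.4   2.2
  10.4   7.7   4.    1.5   0.6  -1.6   1.6   1.7]
```

```bash
sed -i 's/\*\.0246\*k\[1\]/*-.0246*k[1]/; s/for yw in.*/for yw in(-2.4,):/' l.py; python3 l.py
```

```text
(1, -1, 1) [ 0.5196 -0.2744  0.14  ]
(1, 1, 1) [ 0.4876 -0.2382  0.14  ]
(-1, -1, 1) [ 0.531  -0.2657  0.14  ]
[ 0.5105 -0.2497 -2.4103  0.3819 -0.6754  0.7337  0.5917] -138.09800977284942 22.02881674114658 [ 1.8 -1.2  1.3 -1.8 -4.   3.3  0.5  0.2  0.5 -0.2  0.1  0.8 -1.4 -0.5
  0.4 -1.   0.5 -1.   1.   0.8]
```

Run:
```python
from h import *
from workcell import bot
calib(bot); np.set_printoptions(precision=4,suppress=True)
for n,uv,z in [("pinhole end1",(443,215),.14),("pinhole end2",(430,230),.14),("pin base",(415,226),0),("iris top",(325,254),.14),("iris base",(311,253),0),("orange top a",(430,262),.14),("orange b",(415,280),.14),("or",(418,258),.14),("blue a",(403,303),.14),("blue b",(390,320),.14),("driver tip h",(333,266),.025),("case",(372,180),.026)]: print(n,atz("top",uv,z))
```

```text
pinhole end1 [ 0.5733 -0.3914  0.14  ]
pinhole end2 [ 0.5399 -0.3599  0.14  ]
pin base [ 0.561  -0.3733  0.    ]
iris top [ 0.49  -0.122  0.14 ]
iris base [ 0.4959 -0.103   0.    ]
orange top a [ 0.4684 -0.3558  0.14  ]
orange b [ 0.4294 -0.3201  0.14  ]
or [ 0.4777 -0.3294  0.14  ]
blue a [ 0.3798 -0.2908  0.14  ]
blue b [ 0.3437 -0.2604  0.14  ]
driver tip h [ 0.4622 -0.1548  0.025 ]
case [ 0.6781 -0.2611  0.026 ]
```

>>> servo_tool([
  [20, 25, 0, 0.03, -1],
  [50, 62, 0, 0.07, -1],
  [80, 100, 0, 0.11, -1],
  [110, 138, 0, 0.15, -1],
  [140, 176, 0, 0.19, -1],
  [170, 214, 0, 0.23, -1],
  [200, 250, 0, 0.27, -1],
  [225, 283, 0, 0.3, -1],
  [245, 307, 0, 0.314, -1],
  [256, 321, 0, 0.314, -1],
], squeeze=20)

```text
clock: 0.93
position: [0.5087, -0.251, 0.2312]
tool_rot: [-3.141, 0.0, 0.734]
force: [0.7, -0.9, 0.6]
grip_width: 0.0853
```

```bash
cat > look.py <<'E'
import sys,cv2,numpy as np
from workcell import bot
np.set_printoptions(precision=4,suppress=True)
tag=sys.argv[1]
for a in sys.argv[2:]:
    n,x,y,w,h,k=a.split(",");x,y,w,h,k=map(int,(x,y,w,h,k))
    f=bot.grab_frame(n);cv2.imwrite(f"pics/{tag}_{n}.png",f)
    o=cv2.resize(f[y:y+h,x:x+w],None,fx=k,fy=k,interpolation=2)
    o=cv2.convertScaleAbs(o,alpha=1.3,beta=20)
    for i in range(0,w,10): cv2.putText(o,str(x+i),(i*k,12),0,.4,(0,0,255)); cv2.line(o,(i*k,14),(i*k,20),(0,0,255))
    for i in range(0,h,10): cv2.putText(o,str(y+i),(0,i*k+4),0,.4,(0,0,255))
    cv2.imwrite(f"pics/{tag}_{n}_c.png",o)
o=bot.observe();print(o["clock"],o["position"],o["tool_rot"],o["force"],o["grip_width"],o["qpos"])
E
python3 look.py a side,200,180,160,160,4 top,320,190,130,110,5
```

```text
1.0333 [ 0.5118 -0.2462  0.2311] [-3.1405 -0.0029  0.7414] [-1.6033 -0.7026 -0.4583] 0.08502941323694412 [ 0.499   0.4367 -0.2094  1.7466  0.1032  0.9687 -0.5792]
```

View pics/a_side_c.png

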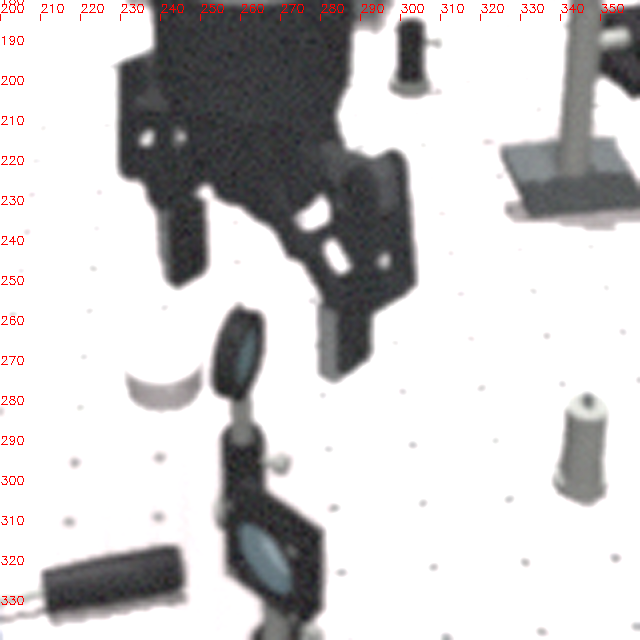

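View pics/a_top_c.png

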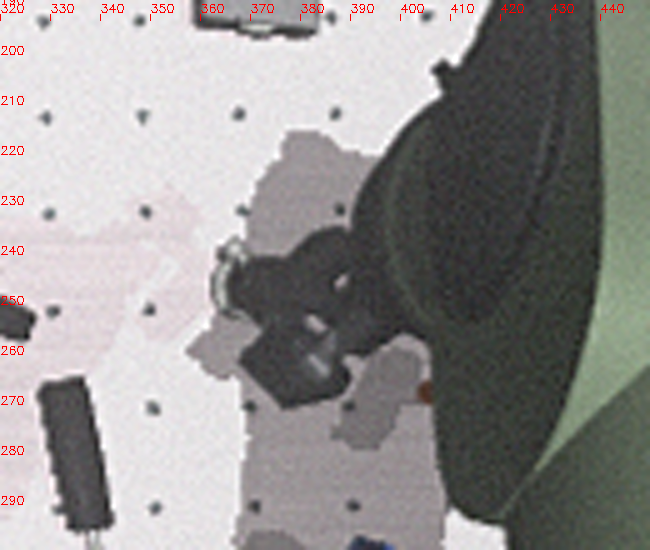

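Run:
```python
from h import *
from workcell import bot
calib(bot)
for z in (.231,.237,.244): print(z,proj("side",[.5105,-.2480,z]))
R=[np.cos(.737-np.pi/2),np.sin(.737-np.pi/2),0]
for sgn in(-1,1):
  for w in(.0425,.055): print(sgn,w,proj("side",np.array([.5105,-.248,.244])+sgn*w*np.array(R)))
print(bot.observe()["position"],bot.observe()["tool_rot"])
```

```text
0.231 [[266.00699776 265.97268475]]
0.237 [[265.9222684  263.08923721]]
0.244 [[265.8224694  259.69295067]]
-1 0.0425 [[248.51221438 249.48391217]]
-1 0.055 [[243.65675547 246.62031675]]
1 0.0425 [[284.48252712 270.69805992]]
1 0.055 [[290.25090549 274.10006623]]
[ 0.51181384 -0.2461609   0.2310684 ] [-3.14048009e+00 -2.87827193e-03  7.41376981e-01]
```

>>> servo_tool([
  [0, 0, -20, 0, -1],
  [0, 0, -45, 0, -1],
  [0, 0, -70, 0, -1],
  [0, 0, -95, 0, -1],
  [0, 0, -115, 0, -1],
  [0, 0, -130, 0, -1],
  [0, 0, -138, 0, -1],
  [0, 0, -140, 0, -1],
  [0, 0, -140, 0, -1],
  [0, 0, -140, 0, -1],
])

```text
clock: 1.87
position: [0.5083, -0.253, 0.0921]
tool_rot: [3.141, -0.0, 0.733]
force: [-0.4, -0.4, -0.4]
grip_width: 0.0855
```

```bash
python3 look.py b side,200,250,130,130,5 top,330,200,100,90,6
```

```text
1.9667 [ 0.5084 -0.253   0.0923] [ 3.1403 -0.0006  0.7326] [ 0.1016 -0.7964 -0.5835] 0.08492443421492389 [ 0.4833  0.6195 -0.1762  1.8579  0.1634  0.6767 -0.6265]
```

View pics/b_side_c.png

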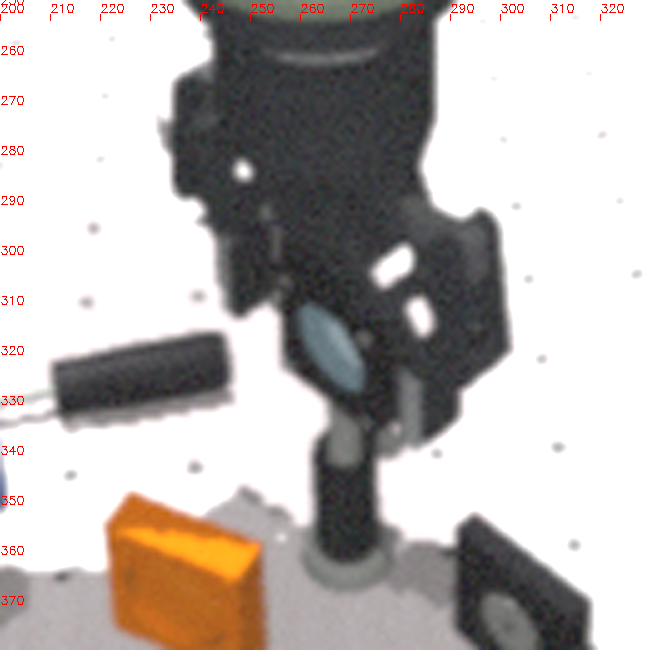

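>>> servo_tool([
  [0, 0, 0, 0, -0.4],
  [0, 0, 0, 0, 0],
  [0, 0, 0, 0, 0.3],
  [0, 0, 0, 0, 0.6],
  [0, 0, 0, 0, 1],
  [0, 0, 0, 0, 1],
  [0, 0, 0, 0, 1],
  [0, 0, 0, 0, 1],
  [0, 0, 0, 0, 1],
  [0, 0, 0, 0, 1],
], squeeze=20)

```text
clock: 2.8
position: [0.508, -0.2528, 0.0917]
tool_rot: [3.141, -0.0, 0.733]
force: [-1.0, 1.6, 5.8]
grip_width: 0.0495
```

```bash
python3 look.py c side,200,250,130,130,5 top,330,200,100,90,6
```

```text
2.9 [ 0.508  -0.2528  0.0917] [ 3.1413 -0.0001  0.7328] [-1.4756  1.3769  5.2493] 0.04961489998483216 [ 0.4832  0.6203 -0.1762  1.8584  0.1635  0.6766 -0.6266]
```

View pics/c_side_c.png

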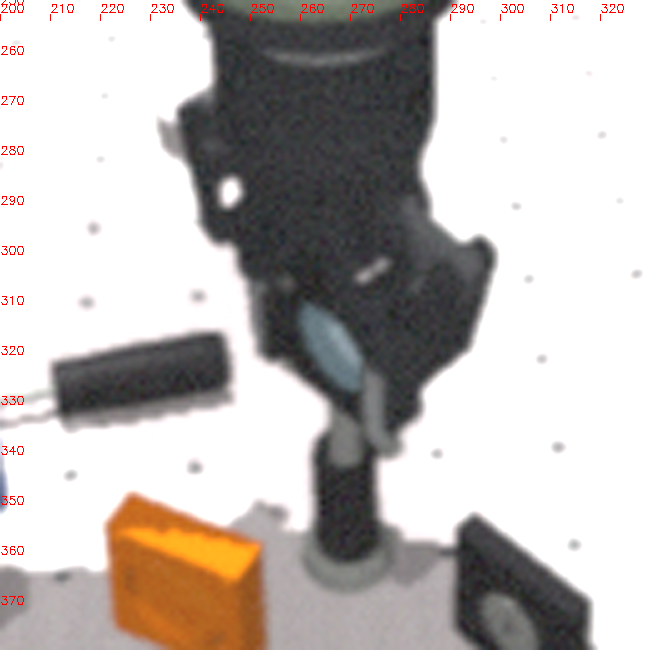

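View pics/c_top_c.png

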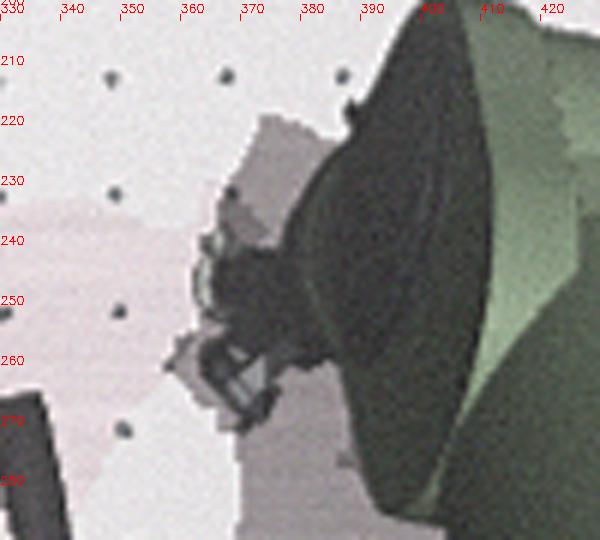

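>>> servo_tool([
  [0, 0, 3, 0, 1],
  [0, 0, 8, 0, 1],
  [0, 0, 14, 0, 1],
  [0, 0, 20, 0, 1],
  [0, 0, 26, 0, 1],
  [0, 0, 30, 0, 1],
  [0, 0, 33, 0, 1],
  [0, 0, 34, 0, 1],
  [0, 0, 34, 0, 1],
  [0, 0, 34, 0, 1],
])

```text
clock: 3.73
position: [0.5078, -0.2528, 0.1252]
tool_rot: [-3.141, 0.0, 0.733]
force: [0.1, -0.4, -2.0]
grip_width: 0.0498
```

```bash
python3 look.py d side,200,230,130,140,5
```

```text
3.7833 [ 0.5078 -0.2527  0.1251] [-3.1412  0.0002  0.7328] [ 0.6858 -0.8237 -1.5561] 0.04957620164297867 [ 0.4911  0.5706 -0.1863  1.8399  0.1481  0.7449 -0.6135]
```

View pics/d_side_c.png

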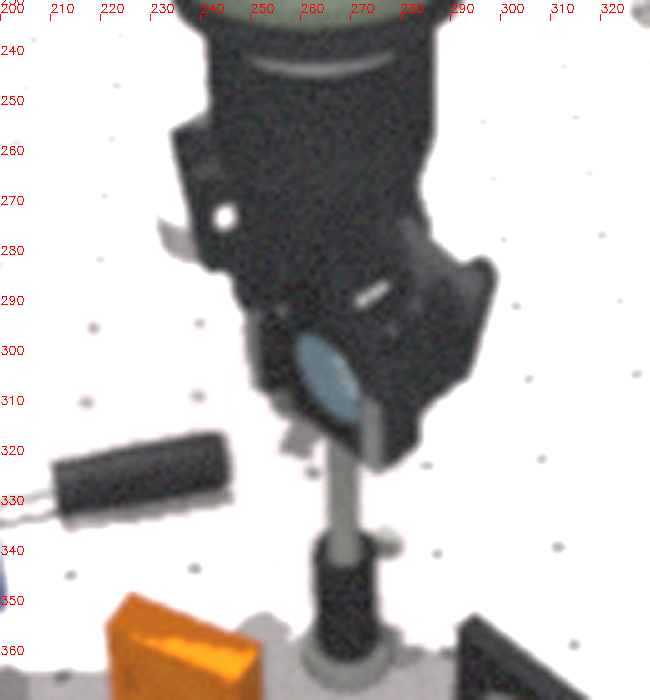

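Run:
```python
from h import *
from workcell import bot
calib(bot)
for z in (.115,.143,.149): print(z,proj("side",[.510,-.250,z]))
import cv2
for f in("c","d"):
    im=cv2.imread(f"pics/{f}_side.png")[285:335,255:278].astype(int)
    m=((im[:,:,0]-im[:,:,2])>18).astype(np.uint8)
    n,l,st,ce=cv2.connectedComponentsWithStats(m);i=1+st[1:,4].argmax();print(f,st[i],ce[i]+[255,285])
```

```text
0.115 [[267.27977604 317.94861033]]
0.143 [[266.9335289  306.33230316]]
0.149 [[266.85758964 303.78460308]]
c [ 6 27 10 15 58] [265.51724138 319.10344828]
d [ 6 12 10 17 68] [264.95588235 304.97058824]
```

>>> servo_tool([
  [-2, -2, 0, 0, 1],
  [-5, -4.5, 0, 0, 1],
  [-8, -7, 0, 0, 1],
  [-11, -10, 0, 0, 1],
  [-14, -12.5, 0, 0, 1],
  [-16.5, -15, 0, 0, 1],
  [-18.5, -16.5, 0, 0, 1],
  [-19.8, -17.8, 0, 0, 1],
  [-19.8, -17.8, 0, 0, 1],
  [-19.8, -17.8, 0, 0, 1],
])

```text
clock: 4.62
position: [0.488, -0.2707, 0.1253]
tool_rot: [-3.142, 0.0, 0.733]
force: [0.5, 1.0, -1.6]
grip_width: 0.0493
```

```bash
python3 look.py e side,200,230,130,140,5
```

```text
4.6667 [ 0.488  -0.2707  0.1254] [3.1416 0.0003 0.7327] [ 0.1973  1.0306 -2.0197] 0.05001243114164174 [ 0.5355  0.5582 -0.1868  1.8639  0.1479  0.7329 -0.5718]
```

View pics/e_side_c.png

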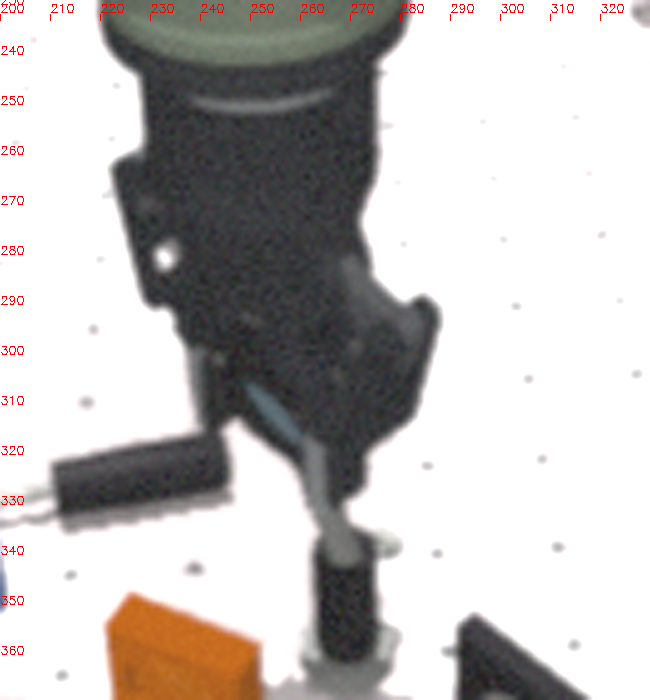

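>>> servo_tool([
  [0, 0, 0, 0, 1],
  [0, 0, 0, 0, 1],
  [0, 0, 5, 0, 1],
  [0, 0, 15, 0, 1],
  [0, 0, 32, 0, 1],
  [0, 0, 52, 0, 1],
  [0, 0, 72, 0, 1],
  [0, 0, 92, 0, 1],
  [0, 0, 105, 0, 1],
  [0, 0, 110, 0, 1],
], squeeze=60)

```text
clock: 5.5
position: [0.4888, -0.271, 0.2382]
tool_rot: [3.138, -0.001, 0.733]
force: [0.5, -0.5, -2.5]
grip_width: 0.049
```

```bash
cat head.npy >/dev/null
python3 - <<'E'
from workcell import bot
o=bot.observe();print(o["clock"],o["position"],o["tool_rot"],o["force"],o["grip_width"],o["qpos"])
E
```

```text
5.5 [ 0.48875033 -0.27100628  0.23818417] [ 3.13846514e+00 -1.10313563e-03  7.32592996e-01] [ 0.4545325  -0.45512133 -2.49587611] 0.049020651744032154 [ 0.55402178  0.41274616 -0.2072612   1.76494383  0.10071795  0.9708659
 -0.5311969 ]
```

>>> servo_tool([
  [2, 12, 0, -0.02, 1],
  [5, 36, 0, -0.05, 1],
  [8, 64, 0, -0.09, 1],
  [11, 92, 0, -0.13, 1],
  [14, 120, 0, -0.17, 1],
  [17, 148, 0, -0.21, 1],
  [20, 176, 0, -0.25, 1],
  [23, 204, 0, -0.29, 1],
  [26, 232, 0, -0.33, 1],
  [29, 260, 0, -0.36, 1],
])

```text
clock: 6.33
position: [0.5168, -0.0093, 0.2354]
tool_rot: [3.142, 0.0, 0.37]
force: [-0.0, -0.0, -1.8]
grip_width: 0.0492
```

>>> servo_tool([
  [2, 28, 0, -0.04, 1],
  [5, 56, 0, -0.08, 1],
  [8, 84, 0, -0.12, 1],
  [11, 112, 0, -0.16, 1],
  [14, 140, 0, -0.2, 1],
  [17, 166, 0, -0.24, 1],
  [19, 190, 0, -0.27, 1],
  [20, 210, 0, -0.29, 1],
  [20, 222, 0, -0.295, 1],
  [20, 226, 0, -0.295, 1],
])

```text
clock: 7.17
position: [0.5366, 0.2173, 0.2351]
tool_rot: [-3.141, 0.001, 0.08]
force: [0.1, -0.1, -3.0]
grip_width: 0.0495
```

```bash
python3 look.py f side,230,70,160,140,5 top,110,80,110,120,5
```

```text
7.2667 [0.5369 0.2152 0.2351] [3.1412 0.0004 0.079 ] [ 0.0413 -0.6874 -1.6398] 0.04938579488767922 [-0.3316  0.4493 -0.2107  1.7143  0.1091  0.99   -2.0738]
```

View pics/f_side_c.png

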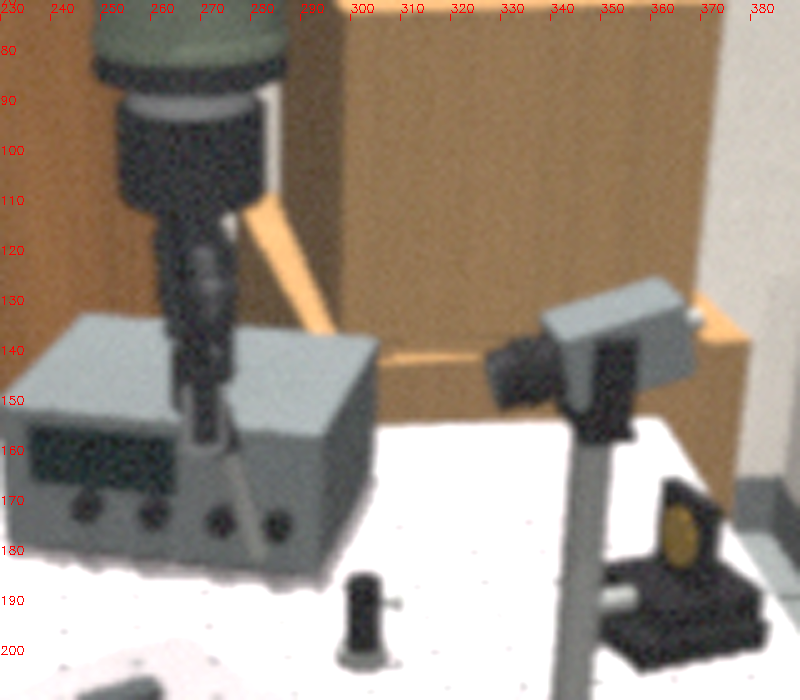

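View pics/f_top_c.png

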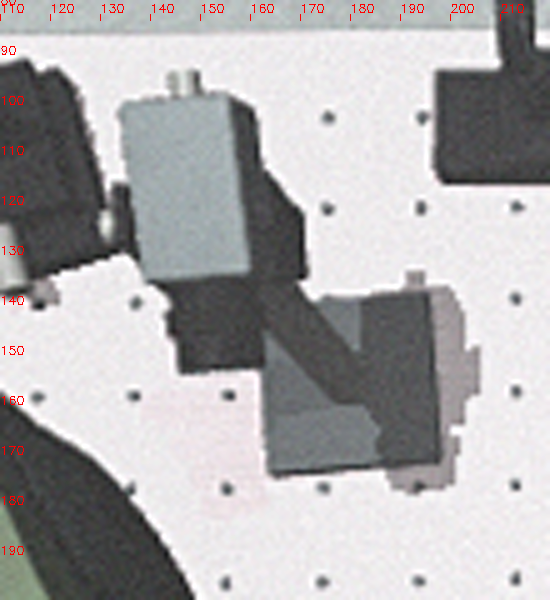

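```bash
python3 - <<'E'
import cv2
s=cv2.imread("pics/f_side.png")
def cr(im,x,y,w,h,k,n):
    o=cv2.resize(im[y:y+h,x:x+w],None,fx=k,fy=k,interpolation=2);o=cv2.convertScaleAbs(o,alpha=1.6,beta=10)
    for i in range(0,w,5): cv2.putText(o,str(x+i),(i*k,12),0,.4,(0,0,255)); cv2.line(o,(i*k,14),(i*k,20),(0,0,255))
    for i in range(0,h,5): cv2.putText(o,str(y+i),(0,i*k+4),0,.4,(0,0,255))
    cv2.imwrite(n,o)
cr(s,255,130,40,55,11,"pics/f2.png")
E
python3 - <<'E'
import sys;sys.path.insert(0,".")
from h import *
from workcell import bot
calib(bot)
g=np.array([.540,.2155,.2585])
for t in(12,14,16,18,20):
    ex,ey,ez=headaxes(.0786,np.radians(t)); p=proj("side",[g-.025*ez,g-.1*ez]);d=p[1]-p[0]
    q=proj("side",[g,g-.05*ex]); 
    hd=np.array([.7526,.2345,.27])-.022*ey+.021*ez;e=proj("side",[hd-.02*ex,hd+.04*ex]);f=e[1]-e[0]
    print(t,p.round(1),"post",np.degrees(np.arctan2(d[0],d[1])).round(2),"len",np.hypot(*d).round(1),"headedge",np.degrees(np.arctan2(-f[1],f[0])).round(2))
E
```

```text
12 [[272.4 157.2]
 [278.5 181.8]] post 13.83 len 25.3 headedge 14.72
14 [[272.7 157.1]
 [279.7 181.4]] post 15.97 len 25.3 headedge 16.58
16 [[273.  157. ]
 [280.9 181.1]] post 18.1 len 25.3 headedge 18.42
18 [[273.4 156.9]
 [282.1 180.6]] post 20.24 len 25.3 headedge 20.25
20 [[273.7 156.8]
 [283.3 180.2]] post 22.37 len 25.3 headedge 22.07
```

View pics/f2.png

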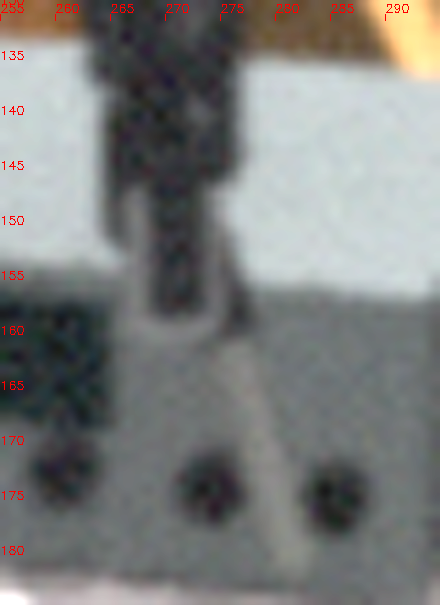

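>>> servo_tool([
  [3, 0, -3, 0, 1],
  [8, 1, -7, 0, 1],
  [14, 2, -12, 0, 1],
  [20, 3, -17, 0, 1],
  [26, 4, -22, 0, 1],
  [31, 5, -27, 0, 1],
  [35, 6, -31, 0, 1],
  [38, 6, -34, 0, 1],
  [40, 6, -35, 0, 1],
  [40, 6, -35, 0, 1],
])

```text
clock: 8.1
position: [0.5773, 0.2213, 0.1999]
tool_rot: [3.141, 0.0, 0.078]
force: [0.1, 0.1, -2.4]
grip_width: 0.0493
```

Run:
```python
import cv2,numpy as np
from workcell import bot
for n in("side","top"):
    f=np.mean([bot.grab_frame(n).astype(float) for _ in range(8)],0).astype(np.uint8);cv2.imwrite(f"pics/g_{n}.png",f)
o=bot.observe();print(o["clock"],o["position"],o["tool_rot"],o["force"])
def cr(im,x,y,w,h,k,n):
    o=cv2.resize(im[y:y+h,x:x+w],None,fx=k,fy=k,interpolation=2);o=cv2.convertScaleAbs(o,alpha=1.6,beta=10)
    for i in range(0,w,5): cv2.putText(o,str(x+i),(i*k,12),0,.4,(0,0,255)); cv2.line(o,(i*k,14),(i*k,20),(0,0,255))
    for i in range(0,h,5): cv2.putText(o,str(y+i),(0,i*k+4),0,.4,(0,0,255))
    cv2.imwrite(n,o)
s=cv2.imread("pics/g_side.png");cr(s,275,150,45,55,11,"pics/g1.png");cr(s,270,110,110,60,7,"pics/g2.png")
t=cv2.imread("pics/g_top.png");cr(t,110,90,110,130,5,"pics/g3.png")
```

```text
8.9 [0.57711379 0.22140317 0.20026894] [3.14157447e+00 2.48121234e-05 7.77595249e-02] [ 0.03069098 -0.02236934 -0.96488668]
```

View pics/g1.png

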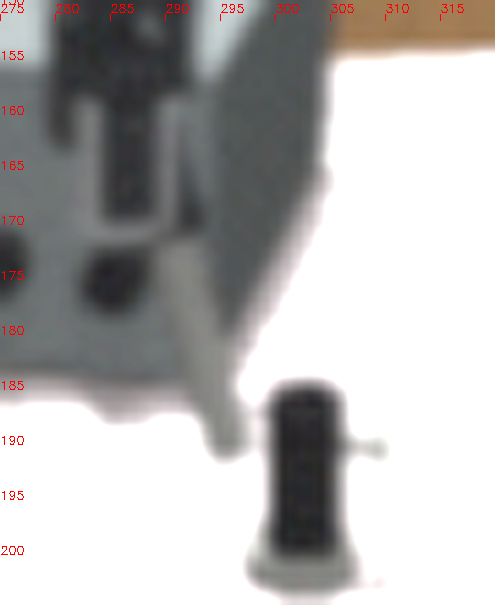

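View pics/g2.png

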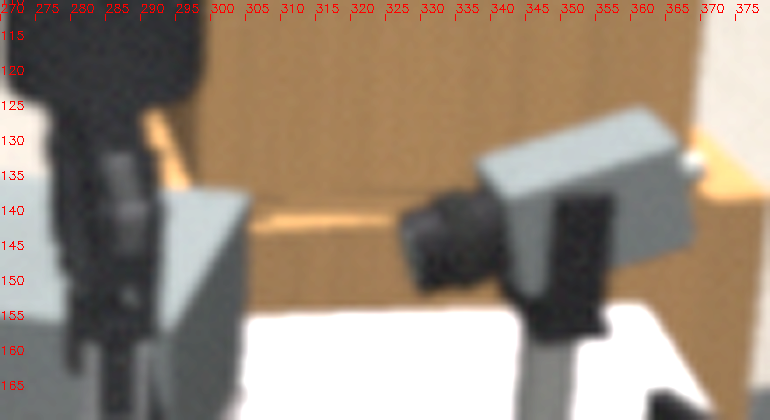

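View pics/g3.png

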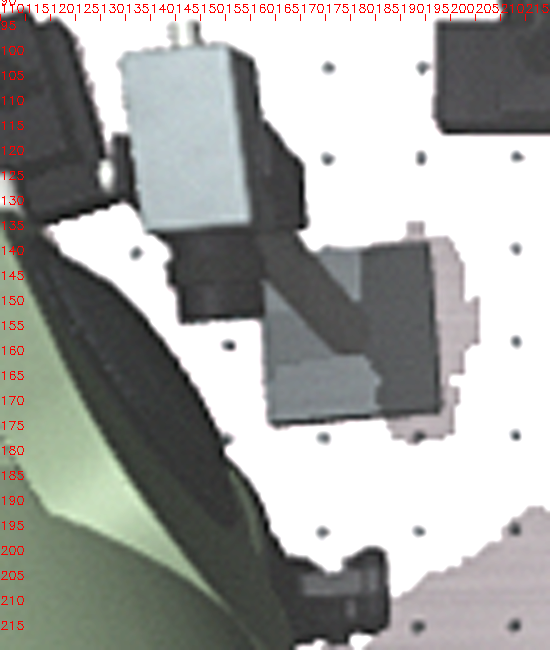

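```bash
cat > edge.py <<'E'
from h import *
def edge(im,a,b,hw=2.5,sign=0,trim=.1):
    g=cv2.cvtColor(im,cv2.COLOR_BGR2GRAY).astype(np.float32)
    a=np.array(a,float);b=np.array(b,float);d=b-a;L=np.hypot(*d);d/=L;n=np.array([-d[1],d[0]])
    T=np.arange(L*trim,L*(1-trim),.5);o=np.arange(-hw,hw+.01,.1)
    P=a+T[:,None,None]*d+o[None,:,None]*n
    v=cv2.remap(g,P[...,0].astype(np.float32),P[...,1].astype(np.float32),cv2.INTER_CUBIC)
    v=cv2.GaussianBlur(v,(9,7),0);G=np.gradient(v,axis=1)
    if sign: G=np.clip(G*sign,0,None)
    else: G=abs(G)
    G=G**2;W=G.sum(1)+1e-9;off=(G*o).sum(1)/W
    # robust line
    w=np.ones_like(off)
    for _ in range(10):
        c=np.polyfit(T,off,1,w=w);r=off-np.polyval(c,T);w=1/(1+(r/.2)**2)
    A=a+T[0]*d+np.polyval(c,T[0])*n;B=a+T[-1]*d+np.polyval(c,T[-1])*n
    return A,B,np.std(r)
E
python3 - <<'E'
import sys;sys.path.insert(0,".")
from edge import *
s=cv2.imread("pics/g_side.png")
def c1(x,y):return (x/11+275-.45,y/11+150-.45)
def c2(x,y):return (x/7+270-.43,y/7+110-.43)
E={"post L":(c1(160,262),c1(210,440)),"post R":(c1(203,240),c1(240,410)),
"top far":(c2(478,157),c2(640,106)),"top near":(c2(508,196),c2(680,148)),"bot near":(c2(612,268),c2(692,245)),"rear near":(c2(680,152),c2(692,245)),"front near":(c2(508,198),c2(540,290)),"top front":(c2(478,157),c2(508,196)),"top rear":(c2(642,106),c2(680,148)),"nosebot":(c2(425,292),c2(500,280)),"nosetop":(c2(408,210),c2(470,190))}
for k,(a,b) in E.items():
    A,B,r=edge(s,a,b);d=B-A;print(k,A.round(2),B.round(2),"ang h",np.degrees(np.arctan2(-d[1],d[0])).round(1),"v",np.degrees(np.arctan2(d[0],d[1])).round(1),r.round(2))
E
```

```text
post L [289.48 175.01] [292.2  187.74] ang h -77.9 v 12.1 0.62
post R [293.12 172.96] [297.31 184.84] ang h -70.6 v 19.4 0.58
top far [340.18 131.31] [358.31 125.61] ang h 17.5 v 107.5 0.04
top near [344.81 137.64] [363.76 131.15] ang h 18.9 v 108.9 0.17
bot near [358.42 148.49] [367.37 145.25] ang h 19.9 v 109.9 0.27
rear near [367.07 132.59] [368.89 142.94] ang h -80.1 v 9.9 0.57
front near [340.89 139.76] [347.03 149.28] ang h -57.2 v 32.8 0.55
top front [337.96 132.8 ] [341.09 137.34] ang h -55.4 v 34.6 0.04
top rear [361.94 125.21] [366.27 129.39] ang h -44.1 v 45.9 0.08
nosebot [331.5  152.02] [339.82 150.2 ] ang h 12.4 v 102.4 0.14
nosetop [328.75 139.32] [335.06 136.08] ang h 27.2 v 117.2 0.16
```

```bash
cat > fit3.py <<'E'
from edge import *
from workcell import bot
calib(bot); np.set_printoptions(precision=4,suppress=True)
s=cv2.imread("pics/g_side.png");t=cv2.imread("pics/g_top.png")
def c2(x,y):return (x/7+270-.43,y/7+110-.43)
def c4(x,y):return (x/7+125-.43,y/7+85-.43)
# edges: corner keys (f,l,u)
ES=[((0,1,1),(1,1,1),c2(478,157),c2(640,106)),((0,-1,1),(1,-1,1),c2(508,196),c2(680,148)),((.5,-1,-1),(1,-1,-1),c2(612,268),c2(692,245)),((0,1,1),(0,-1,1),c2(478,157),c2(508,196)),((1,1,1),(1,-1,1),c2(642,106),c2(680,148))]
ET=[((1,1,1),(0,1,1),c4(65,112),c4(98,355)),((1,-1,1),(0,-1,1),c4(214,100),c4(244,345)),((0,1,1),(0,-1,1),c4(98,357),c4(244,347)),((1,1,1),(1,-1,1),c4(65,108),c4(130,102))]
M=[]
for n,im,E in(("side",s,ES),("top",t,ET)):
    for k1,k2,a,b in E:
        A,B,r=edge(im,a,b);d=B-A;print(n,k1,k2,A,B,"h",np.degrees(np.arctan2(-d[1],d[0])).round(1),r.round(2));M.append((n,k1,k2,A,B,r))
def pts(p,k):
    X,Y,yaw,ti,a,L,W,Hh=p[:8];ex,ey,ez=headaxes(yaw,ti)
    return np.array([X,Y,.27])+ex*(a+L*(k[0]-.5))+ey*W/2*k[1]+ez*Hh/2*k[2]
def res(p,wt=1):
    r=[]
    for n,k1,k2,A,B,sd in M:
        sh=p[8:10] if n=="side" else p[10:12]
        q=proj(n,[pts(p,k1),pts(p,k2)])+sh;d=q[1]-q[0];d/=np.hypot(*d);nn=np.array([-d[1],d[0]])
        r+=[(A-q[0])@nn/(.15+sd),(B-q[0])@nn/(.15+sd)]
    r+=list((proj("top",[[p[0],p[1],.008]])[0]+p[10:12]-[179.1,156.1])/1.5)+list((proj("side",[[p[0],p[1],.008]])[0]+p[8:10]-[343.3,223.6])/1.5)
    X,Y,yaw,ti=p[:4];ex,ey,ez=headaxes(yaw,ti);N=np.array([X,Y,.27])-.06*ex
    r+=list((proj("top",N)[0]+p[10:12]-[153.8,153.6])/[1,2])+list((proj("side",N)[0]+p[8:10]-[328.3,146.2])/[1.5,1])
    r+=[(p[5]-.0685)/.0015,(p[6]-.0425)/.0015,(p[7]-.0425)/.0015]+list(np.array(p[8:12])/.7)
    return np.array(r)
q=least_squares(res,[.75,.23,0.08,.25,.0,.067,.042,.042,0,0,0,0],loss="soft_l1")
print(q.x,np.degrees(q.x[2:4]),q.fun.round(1),q.cost)
J=np.linalg.inv(q.jac.T@q.jac);print("sd",np.sqrt(np.diag(J)))
X,Y,yaw,ti=q.x[:4];ex,ey,ez=headaxes(yaw,ti);print("focus",np.array([X,Y,.27])-.17*ex)
np.save("head.npy",q.x)
E
python3 fit3.py
```

```text
side (0, 1, 1) (1, 1, 1) [340.1821 131.3083] [358.3061 125.6058] h 17.5 0.04
side (0, -1, 1) (1, -1, 1) [344.8108 137.6447] [363.7635 131.1536] h 18.9 0.17
side (0.5, -1, -1) (1, -1, -1) [358.4191 148.4931] [367.3724 145.2527] h 19.9 0.27
side (0, 1, 1) (0, -1, 1) [337.9625 132.8032] [341.0871 137.3386] h -55.4 0.04
side (1, 1, 1) (1, -1, 1) [361.9448 125.2064] [366.2667 129.3874] h -44.1 0.08
top (1, 1, 1) (0, 1, 1) [133.1499 104.2013] [137.5528 131.8604] h -81.0 0.26
top (1, -1, 1) (0, -1, 1) [155.5307 102.3605] [159.1623 130.125 ] h -82.5 0.08
top (0, 1, 1) (0, -1, 1) [140.6773 135.743 ] [157.1058 134.1345] h 5.6 0.23
top (1, 1, 1) (1, -1, 1) [134.7651  99.7049] [141.6983  98.6591] h 8.6 0.06
[ 0.7531  0.2347  0.0869  0.2553  0.0097  0.0689  0.0429  0.043   0.1122
  0.1154 -0.0749  0.0785] [ 4.9764 14.6265] [-0.6 -0.8  2.6  0.9  0.7 -0.3 -2.   0.7  0.2  0.2  0.2 -1.  -0.   0.4
  0.3  0.3  0.5 -1.3 -0.1 -0.2 -0.4 -0.3  0.2 -0.3 -0.1  0.1  0.2  0.3
  0.3  0.2  0.2 -0.1  0.1] 5.957521527645982
sd [0.0024 0.0014 0.0109 0.0158 0.002  0.0006 0.0007 0.0009 0.4537 0.271
 0.6756 0.5771]
focus [0.5893 0.2204 0.2271]
```

Run:
```python
import cv2
def cr(im,x,y,w,h,k,n,al):
    o=cv2.resize(im[y:y+h,x:x+w],None,fx=k,fy=k,interpolation=2);o=cv2.convertScaleAbs(o,alpha=al,beta=0)
    for i in range(0,w,5): cv2.putText(o,str(x+i),(i*k,12),0,.4,(0,0,255)); cv2.line(o,(i*k,14),(i*k,20),(0,0,255))
    for i in range(0,h,5): cv2.putText(o,str(y+i),(0,i*k+4),0,.4,(0,0,255))
    cv2.imwrite(n,o)
s=cv2.imread("pics/g_side.png");cr(s,276,152,30,42,14,"pics/k1.png",1.2)
t=cv2.imread("pics/g_top.png");cr(t,155,190,45,35,14,"pics/k2.png",1.8)
```

```text
(no output)
```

View pics/k1.png

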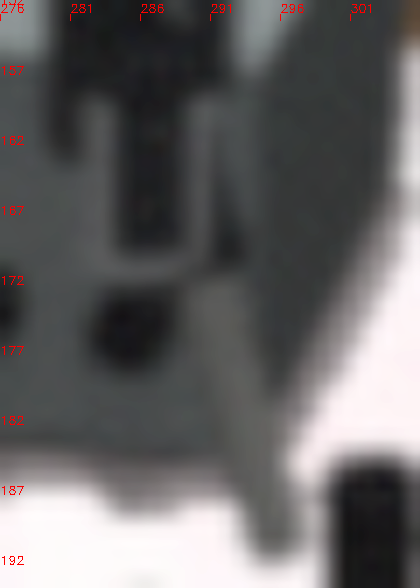

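View pics/k2.png

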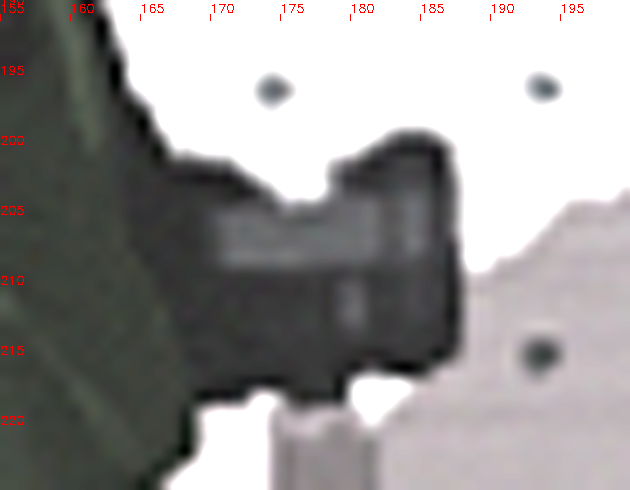

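Run:
```python
import cv2,numpy as np
s=cv2.imread("pics/g_side.png").astype(int)
for y in range(168,194): print(y,s[y,284:304].mean(1).round().astype(int), (s[y,284:304,2]-s[y,284:304,0]))
```

```text
168 [ 46  29  26  28  35  54  61  41  35  47  51  47  45  46  47  46  46  56
  81 111] [-1 -2 -4 -3 -3 -1 -1 -1 -4 -3 -1 -2  0 -1 -2 -1  0 -1  2  4]
169 [ 50  37  36  37  44  55  59  38  30  42  50  48  46  47  45  46  50  66
  92 118] [-1 -2 -3 -1 -1 -1  0 -2 -2 -1 -3 -3 -2 -3 -1 -3 -2  1  4  4]
170 [ 66  58  58  59  62  60  55  39  35  43  51  46  47  46  45  48  55  79
 107 129] [-1 -2 -2 -2 -2 -1  0 -1 -1 -2 -3 -2 -2 -1 -1 -1  0  1  4  5]
171 [ 71  69  68  67  62  56  52  50  52  53  51  48  45  47  46  49  65  92
 117 149] [-2 -2 -1 -2  1 -1  0  0 -1 -3 -4 -3 -2 -2 -2 -1  2  3  4  4]
172 [ 49  49  46  45  47  57  64  69  68  60  51  48  46  46  48  56  79 107
 130 164] [-1 -1 -1 -1  0  1  0  2  0  0 -3 -1 -2 -1 -2  0  3  4  5  5]
173 [ 29  28  28  32  43  62  72  75  72  64  55  48  46  47  49  66  92 117
 149 188] [-1 -2 -1 -1  1  1  1  1  0 -2 -1 -4 -2 -2 -2  1  3  4  4  5]
174 [ 17  20  24  26  42  61  72  75  74  68  54  47  46  48  57  81 107 129
 164 198] [ 0 -1 -2  0 -1  1  1  2  2  0 -2 -4 -2 -1  0  2  4  4  5  6]
175 [ 20  22  20  26  42  60  69  74  74  67  55  48  48 
[... 2033 characters left out ...]
 205 207 204 185 132  88  80  89 121 141  88  27  19
  20  21] [ 4  4  4  4  5  6  7  6  4  3  2  1  2  3  4  3  1  0 -1 -1]
190 [209 209 209 209 209 208 208 206 190 147  96  81  92 122 138  85  27  17
  19  19] [ 4  4  4  4  4  5  6  6  4  3  2  3  2  3  3  3  0 -1  1  0]
191 [209 209 209 209 209 209 208 207 201 176 128 110 124 151 155  93  29  20
  22  21] [3 3 4 3 3 4 5 6 4 3 3 2 3 3 4 1 1 1 0 1]
192 [210 209 210 209 209 209 208 209 206 195 173 165 175 188 172  99  30  21
  19  19] [ 4  3  3  3  3  4  5  5  5  4  4  4  4  4  3  2  2  0 -1  0]
193 [207 202 199 204 209 209 209 209 209 207 202 200 203 203 176 100  31  21
  21  21] [ 4  3  3  3  3  4  4  4  4  3  5  5  5  4  3  2  2 -1  0 -1]
```

Run:
```python
from h import *
from workcell import bot
calib(bot); np.set_printoptions(precision=4,suppress=True)
tcp=np.array([.5771,.2214,.2003]);yaw=.0778
def pred(ds,dz,t):
    ex,ey,ez=headaxes(yaw,t);h=np.array([np.cos(yaw),np.sin(yaw),0])
    g=tcp+ds*h+np.array([0,0,.0233+dz]);a=np.linspace(0,2*np.pi,60)
    ring=lambda d:proj("side",np.array([g-d*ez+.00635*(np.cos(w)*ex+np.sin(w)*ey) for w in a]))
    return g,ring,ez
def feats(p):
    g,ring,ez=pred(*p)
    r=ring(.1);r2=ring(.03);hull=cv2.convexHull(np.r_[r,r2].astype(np.float32))[:,0]
    out=[]
    for row in(174,184,188):
        xs=[]
        for i in range(len(hull)):
            A,B=hull[i],hull[(i+1)%len(hull)]
            if (A[1]-row)*(B[1]-row)<0: xs.append(A[0]+(row-A[1])/(B[1]-A[1])*(B[0]-A[0]))
        out.append((min(xs),max(xs)) if xs else None)
    return out,r[:,1].max()
for t in(11,12,13,14,15,16):
    for ds in(0,.004):print(t,ds,feats((ds,0,np.radians(t))))
print("obs 174:(288.7,293.5) 184:(291.7,296.1) 188:(292.6,~297.2) bottom 191.5")
from scipy.optimize import least_squares
def res(p):
    f,b=feats((p[0],p[1],p[2]));return [f[0][0]-288.8,f[0][1]-293.5,f[1][0]-291.6,f[1][1]-296.1,f[2][0]-292.6,f[2][1]-297.1,b-191.5]
q=least_squares(res,[0.002,0,.25],diff_step=1e-2,x_scale=[.001,.001,.02]);print(q.x,np.degrees(q.x[2]),q.fun)
print(pred(*q.x)[0])
```

```text
11 0 ([(np.float32(284.9118), np.float32(289.66345)), (np.float32(287.05164), np.float32(291.7356)), (np.float32(287.90756), np.float32(292.56445))], np.float64(192.96859554677803))
11 0.004 ([(np.float32(286.37894), np.float32(291.12653)), (np.float32(288.4979), np.float32(293.17783)), (np.float32(289.34546), np.float32(293.99835))], np.float64(192.86528415921256))
12 0 ([(np.float32(285.18616), np.float32(289.95706)), (np.float32(287.52487), np.float32(292.22745)), (np.float32(288.46036), np.float32(293.13562))], np.float64(192.8292570999427))
12 0.004 ([(np.float32(286.65494), np.float32(291.42175)), (np.float32(288.97263), np.float32(293.67114)), (np.float32(289.8997), np.float32(294.5709))], np.float64(192.72603674509955))
13 0 ([(np.float32(285.46252), np.float32(290.25433)), (np.float32(288.0021), np.float32(292.72488)), (np.float32(289.01794), np.float32(293.7131))], np.float64(192.6829159954779))
13 0.004 ([(np.float32(286.93298), np.float32(291.72064)), (np.float32(289.4514), np.float32(294.17007)), (np.float32(290.45874), np.float32(295.14984))], np.float64(192.57976449533
[... 599 characters left out ...]
2.3312)), (np.float32(290.4223), np.float32(295.1872)), (np.float32(291.5929), np.float32(296.32956))], np.float64(192.25917659435936))
16 0 ([(np.float32(286.30563), np.float32(291.17426)), (np.float32(289.46133), np.float32(294.25858)), (np.float32(290.72363), np.float32(295.4923))], np.float64(192.18787587072515))
16 0.004 ([(np.float32(287.78122), np.float32(292.6446)), (np.float32(290.91528), np.float32(295.70737)), (np.float32(292.16888), np.float32(296.93246))], np.float64(192.08494689732987))
obs 174:(288.7,293.5) 184:(291.7,296.1) 188:(292.6,~297.2) bottom 191.5
[0.0077 0.0027 0.2423] 13.881120737766173 [-0.0294  0.0735 -0.1555  0.0779 -0.0859  0.1197  0.0005]
[0.5847 0.222  0.2263]
```

>>> servo_tool([
  [0.5, 0, 0, 0, 1],
  [1, 0, 0, 0.002, 1],
  [2, 0, 0, 0.003, 1],
  [3, -0.5, -0.5, 0.005, 1],
  [4, -1, -1, 0.006, 1],
  [5, -1, -1, 0.006, 1],
  [5, -1, -1, 0.006, 1],
  [5, -1, -1, 0.006, 1],
  [5, -1, -1, 0.006, 1],
  [5, -1, -1, 0.006, 1],
])

```text
clock: 9.73
position: [0.5821, 0.2204, 0.1993]
tool_rot: [-3.142, 0.0, 0.084]
force: [-1.0, 0.8, -2.3]
grip_width: 0.0492
```

Run:
```python
from h import *
from workcell import bot
calib(bot); np.set_printoptions(precision=4,suppress=True)
ims={}
for n in("side","top"):
    ims[n]=np.mean([bot.grab_frame(n).astype(float) for _ in range(8)],0).astype(np.uint8);cv2.imwrite(f"pics/m_{n}.png",ims[n])
o=bot.observe();print(o["clock"],o["position"],o["tool_rot"],o["force"],o["grip_width"])
p=np.load("head.npy");X,Y=p[:2]
yaw,ti=.0838,np.radians(15.2);ex,ey,ez=headaxes(yaw,ti);H=np.array([X,Y,.27]);F=H-.17*ex
a=np.linspace(0,2*np.pi,40)
shapes=[np.array([F+ex*.008*i+ey*.025*j+ez*.025*k for i in(-1,1) for j in(-1,1) for k in(-1,1)]),
 np.array([F-ez*d+.00635*(np.cos(w)*ex+np.sin(w)*ey) for d in(.025,.1) for w in a]),
 np.array([H-.06*ex+.018*(np.cos(w)*ey+np.sin(w)*ez) for w in a]),
 np.array([H+ex*(p[4]+.035*i)+ey*.022*j+ez*.022*k for i in(-1,1) for j in(-1,1) for k in(-1,1)]),
 np.array([F,H])]
print("F",F)
for n,(x,y,w,h,k) in {"side":(270,110,105,85,7),"top":(120,85,85,135,4)}.items():
    o=cv2.convertScaleAbs(cv2.resize(ims[n][y:y+h,x:x+w],None,fx=k,fy=k,interpolation=2),alpha=1.3)
    for S in shapes:
        uv=((proj(n,S)-[x,y]+.5)*k).astype(np.int32);cv2.polylines(o,[cv2.convexHull(uv)],True,(0,0,255),1)
    cv2.imwrite(f"pics/m_{n}_c.png",o)
for y in range(170,194,2): print(y,ims["side"][y,286:308].mean(1).round().astype(int))
```

```text
10.5333 [0.5821 0.2204 0.1993] [-3.1416 -0.      0.0837] [ 0.4254  0.285  -1.8017] 0.04941601002572373
F [0.5897 0.2209 0.2254]
170 [ 58  47  47  49  53  57  55  36  29  39  44  45  47  45  55  81 107 130
 165 200 209 210]
172 [ 57  60  66  66  60  57  57  62  59  50  47  45  47  56  80 107 129 164
 199 208 208 208]
174 [ 22  29  45  60  62  67  71  75  72  59  50  47  58  82 107 130 164 199
 207 207 207 207]
176 [ 20  34  51  62  67  64  70  76  77  68  55  57  81 107 128 164 198 207
 207 206 207 206]
178 [ 43  53  60  67  66  64  66  74  78  75  70  83 107 129 165 198 206 206
 206 205 206 207]
180 [ 63  62  65  66  67  65  62  71  77  80  80  98 141 186 203 207 207 207
 207 206 206 207]
182 [ 62  64  66  67  67  64  65  68  75  79  90 129 182 202 206 207 207 207
 207 206 207 208]
184 [ 60  60  60  63  68  70  68  67  71  79  86 112 155 168 146 131 122 122
 136 167 193 205]
186 [ 93  97 106 109 109 109 105  90  78  77  80  84  83  66  41  27  25  26
  32  69 135 194]
188 [141 147 162 184 192 192 179 147 119  87  78  79  70  47  28  23  24  21
  25  58 126 187]
190 [209 208 209 208 208 208 209 205 185 132  88  81  77  62  39  19  19  18
  20  46  87 123]
192 [209 209 209 210 208 208 209 208 202 180 145 134 125  78  32  21  19  20
  27  64 130 183]
```

View pics/m_side_c.png

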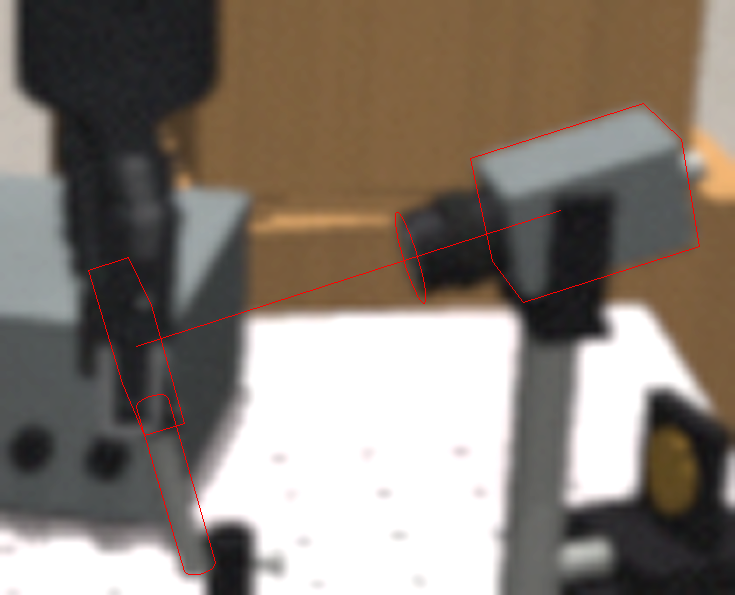

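View pics/m_top_c.png

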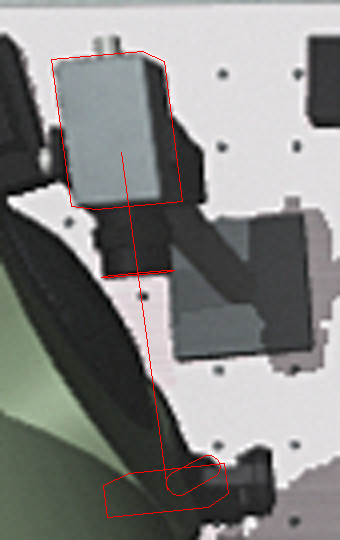

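View pics/m_side.png

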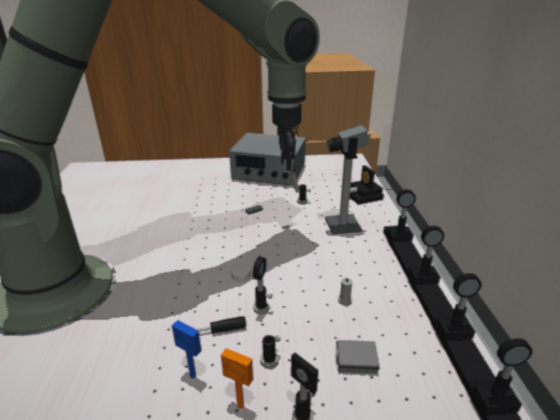

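The side picture shows the emptied holder at (268,350). The bystanders stand where they were, and the lens is held at about (288,160) in front of the camera nose at (330,145).

Run:
```python
from workcell import bot
print(bot.job_done()); o=bot.observe();print(o["clock"],o["position"],o["force"])
```

```text
the job is handed in; nothing more can be done
None
the job is handed in; nothing more can be done
```

I handed the job in at about 10.5 s, with the square-framed lens held still in front of the inspection camera. No verdict is reported.

**What I did:**
- I gripped the lens by its frame sides at 20 N and raised it until the foot was about 11 mm inside the holder mouth.
- The tool can only point straight down, so I leaned the lens by pivoting it in the pads against the holder's rim. I then tightened to 60 N, lifted it clear and carried it to the camera.

**Last checks:**

| Quantity | Lens | Target from the camera fit |
|---|---|---|
| Glass centre | about (0.590, 0.221, 0.225) m | about (0.590, 0.221, 0.225) m |
| Lean | about 14° (post line, measured just before the last 5 mm move) | 14.6° and 15.9° from two fits; I aimed for 15.2° |
| Yaw | 4.8° | 4.8° |

- In the side picture, the drawn target post and frame lay over the real ones.
- The measured force was about 2 N, roughly the lens's weight, and the finger opening stayed near 49.5 mm.
- The holder is empty. The side picture shows the bystanders where they were.

**Uncertain or disagreeing:**
- The lean could be off by 1 to 2°, and the position by 2 to 3 mm.
- The lens sat 5 to 8 mm ahead of the tool point in the side picture, while the pick-up estimate gave about 4 mm. I used the side-picture value.
- Sideways position rests on the gripper's own reading, because the arm hid the lens in the top view.

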